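# Set the sharpening stone in its holder, fine side up

## Robot

A 6-joint arm with a two-finger parallel gripper is mounted at the origin on a cart in front of the work surface, level with it; the furniture and walls round the work are solid. World frame = base frame: x ahead of the robot, y to its left, z up, the work surface at z = 0. Lengths are in m, angles in rad, forces in N, time in s.
With the tool pointing down it reaches from about 0.35 to 0.975 m from the base axis. Payload 4.9 kg.
Tool frame: the origin (TCP) lies at the very end of the fingers, on their centre line; the grasp point (between the pads) lies 19 mm behind it; z points along the fingers, x is the direction in which the jaws open and shut, and the axes are right-handed (so a half turn about z gives the same grasp; the last joint's range is limited). The gripper opens to 85 mm and grips with 20 to 120 N. Pads are 22 mm wide; open, the fingers measure 114 mm over their backs; the gripper's body (76 mm by 85 mm) begins 54 mm behind the grasp point. The pads swing forward as they close: fully open they stand 13 mm farther back than shut.
Start: joints at [1.149, 0.053, 1.613, -0, 1.476, -0.119], TCP at [0.186, 0.597, 0.201] pointing down, gripper open.
Joint ranges: [-3.01, 3.01], [-1.01, 2.22], [0.06, 2.58], [-1.02, 4.17], [0.09, 2.62], [-3.14, 3.14]. Speed limits (rad/s): [2.57, 2.57, 3.14, 3.14, 3.14, 3.14].

## Interface

Orientations are given as a unit quaternion [w, x, y, z].
In Python, from plant import * gives the robot as it stands.
- The arm moves only by the shell command python3 -m inch 'ROWS'. ROWS is text: rows parted by semicolons, each of 7 numbers parted by spaces: the shift along the tool's x, y, z in m, then the turn, a rotation vector about the tool's x, y, z in rad, then the closure, from 0 (fully open) to 1 (shut). A call has 1 to 10 rows; each row shifts and turns the commanded pose from where the row before left it, along the tool's axes as they then stand; what a row does not reach is not made up. A row lasts 1/12 s, in which the tool goes at most 41.7 mm and 7.16 degrees, less where a joint would pass 70% of its speed; a pose out of reach is approached as far as the arm can. A call with a gripper value outside its range is refused whole. The fingers move at their own pace and stop on an object; the grip force is fixed at half the most. Time passes only in rows, so rows that do not move let the fingers close. It gives the time, the measured TCP pose, the force and the opening at its end, in the units of the state.
- state(): the state, without advancing time (a new reading comes with each control period).
- grab_frame(name): name is "side" or "top"; returns the picture (420x560x3 uint8, blue, green, red); there is no depth.
- camera_info(name): a dict with "vertical_fov" (degrees; the focal length in pixels is half the picture's height over the tangent of half this angle, whatever the lens; pixels are square), "cx", "cy" (the principal point, pixels), "origin" and "rotation" of the camera in the world. Camera axes: x right, y down, z forward; pixel columns grow to the right and rows downward; lengths in m; the calibration is good to about 2 mm. A picture is of the moment at which its call begins. camera_info takes no time and is no camera call.
- job_done(): hands the job in, once; it reports no verdict.
The state is a dict: "time": time; "joint_pos": joint angles; "joint_vel": joint speeds; "joint_efforts": joint torques, N m; "tool_pos": TCP position; "tool_rot": TCP orientation; "contact_force": force on the tool from outside, world axes, zero at the start; "ft_torque": the same for the moment, N m; "gripper_width": opening from 0.0 (shut) to 1.0 (fully open).
Only numpy, scipy, OpenCV 4.12 (cv2) and the standard library are available. Lean on these libraries where they do the work, as an engineer would, in place of code of your own. Each camera call takes 0.05 s, during which the arm holds its last target.

## Task

The two-sided sharpening stone has been stood on its long edge to drain. Lay it in the stone holder with its cream-coloured fine side facing up, then push the holder's grey sliding jaw up against it, so that the stone lies flat and square on the bed, held between both jaws without play. Do not drop the stone or disturb the mug, the tumbler and the pepper mill, and let go of everything at the end.

Things in the scene. Friction and masses are not known exactly. Their poses are not given: they have to be found in the camera images.
- stone_mid (a point): centre of the sharpening stone, a block 180 x 60 x 28 mm, about 0.5 kg; half its thickness is cream (fine side), half dark brown (coarse). x axis: straight out of the cream face; y: along the 180 mm; z: along the 60 mm width. It starts standing free on a long narrow edge (z up, centre 30 mm high), at any heading; pushed near the top, square to a broad face, it topples rather than slides
- holder: black stone holder, 285 mm long (y axis), 80 mm wide (x), z up; origin at the centre of its underside; it stands firm on the worktop. The flat grey bed is 22 mm above the origin. A jaw stands across each end, 18 mm high above the bed (10 mm lower than the lying stone's top). The fixed (black) jaw's face is at y = +114.5 mm, the sliding (grey) jaw's at y = -110.5 mm + the joint value
- bed_mid (a point): on the bed's top, where the centre of the stone's underside belongs when its end touches the fixed jaw (24.5 mm along y from the holder's centre); axes as the holder's. Each jaw has two ears, 29 mm long, as high as the jaw, that flank the stone's end: 62 mm apart near the jaw's face, flaring to 78 mm at their tips, so closing the jaw draws a roughly placed stone square
- jaw_back (a point): middle of the outer end face of the sliding jaw, the face to push on (86 mm wide, 18 mm high; this point is 9 mm above the bed); axes as the holder's, +y is the closing direction. The jaw is stiff: about 4 N moves it alone, about 10 N with the stone in front of it; it stays where it is left
- jaw (a joint): how far the sliding jaw has been pushed towards the fixed jaw, m: 0 fully open (225 mm between the jaw faces), 0.045 when a 180 mm stone is just held; it starts between 0 and 0.012
- pink_mug: pink mug, 86 x 123 x 90 mm high, at the back of the worktop; a bystander, origin at the centre of its underside. Above the back of the worktop hangs a wall cabinet (underside about 0.45 m above the worktop) whose long door handles stick out towards the robot: keep the wrist clear of them by travelling low and near the robot
- tumbler: tall blue tumbler, 77 mm across, 169 mm high, at the back; a bystander, origin at the centre of its underside
- pepper_mill: turned wooden pepper mill, 58 mm across, 150 mm high, at the back; a bystander, origin at the centre of its underside
There are look-alikes about, which are no part of the job. What is shaped like the part that bears stone_mid but red is not meant.

How it is judged:
At the end, for the whole second after the job is handed in: the stone lies at rest on the holder's bed with the cream face up (within 3 degrees), square to the holder (2 degrees), centred across it (4 mm), up against the fixed jaw (3 mm), and the sliding jaw stands against its other end with less than 2 mm of play (angle between stone_mid's own x axis and vertical below 0.05 rad and angle between the y axis of stone_mid and the y axis of holder, either way round below 0.035 rad and x of stone_mid in the frame of holder between -0.004 and 0.004 m and y of stone_mid in the frame of holder between 0.0215 and 0.0275 m and z of stone_mid in the frame of holder between 0.033 and 0.039 m and value of joint jaw above 0.043 m and linear speed of stone below 0.02 m/s); the robot touches nothing.
It fails at once if the stone is dropped or thrown: it moves faster than 1 m/s with no finger on it, as after a free fall of 5 cm (linear speed of stone above 1 m/s and contact force between the fingers and stone below 0.1 N).
It fails at once if the mug is shifted by more than 3 cm or knocked over (distance of pink_mug from where it was at the start of the episode above 0.03 m or angle between pink_mug's own z axis and vertical above 0.5 rad).
It fails at once if the tumbler is shifted by more than 3 cm or knocked over (distance of tumbler from where it was at the start of the episode above 0.03 m or angle between tumbler's own z axis and vertical above 0.5 rad).
It fails at once if the pepper mill is shifted by more than 3 cm or knocked over (distance of pepper_mill from where it was at the start of the episode above 0.03 m or angle between pepper_mill's own z axis and vertical above 0.5 rad).
It also fails if it takes over 61 s, if anything falls off the work surface, if the arm or the gripper's body presses on something with over 40 N, if the wrist force passes 120 N, or if a joint passes its speed limit or range.

## Working session

There is one attempt and no reset: what is moved stays moved. The work goes in short steps, Python scripts to look and compute and a shell command to move; the robot and the scene stay as the last step left them, time stands still between calls to the robot, and variables do not carry over. Pictures are saved under pics/ and viewed, and the job is handed in when it is done.

```bash
ls; mkdir -p pics; python3 - <<'E'
from plant import *
import cv2
for n in ("side","top"):
    im=grab_frame(n); cv2.imwrite(f"pics/{n}0.png",im); print(n,camera_info(n))
print(state())
E
```

```text
pics
side {'vertical_fov': 56.39960853042771, 'cx': 271.1621810844486, 'cy': 211.2309676060337, 'origin': array([ 0.53262245, -0.87137031,  0.66774382]), 'rotation': array([-0.42197269,  0.90583301, -0.03589848,  0.01081257])}
top {'vertical_fov': 52.032875249599456, 'cx': 281.19798258267525, 'cy': 213.3988509050388, 'origin': array([ 0.36743045, -0.1198878 ,  1.04996893]), 'rotation': array([ 0.06454122, -0.69936535,  0.70880403, -0.06572206])}
{'time': 0.1, 'joint_pos': array([ 1.14899816e+00,  5.32897421e-02,  1.61415686e+00,  1.96017709e-05,
        1.47598140e+00, -1.18997354e-01]), 'joint_vel': array([ 0.00046176, -0.0040841 , -0.00286662,  0.00014741, -0.00128602,
        0.00037334]), 'joint_efforts': array([ 3.98079555e-04, -3.94897127e+01, -3.71366179e+01, -1.12622895e-04,
        3.83242004e-03,  2.64007184e-06]), 'tool_pos': array([0.18611088, 0.59600417, 0.19938658]), 'tool_rot': array([ 4.43497125e-04,  8.05666017e-01,  5.92369333e-01, -8.03451699e-04]), 'contact_force': array([-0.07143237,  0.58197316,  0.19659811]), 'ft_torque': array([-0.04701627, -0.01290034, -0.00790043]), 'gripper_width': 0.9985132674923808}
```

View pics/side0.png

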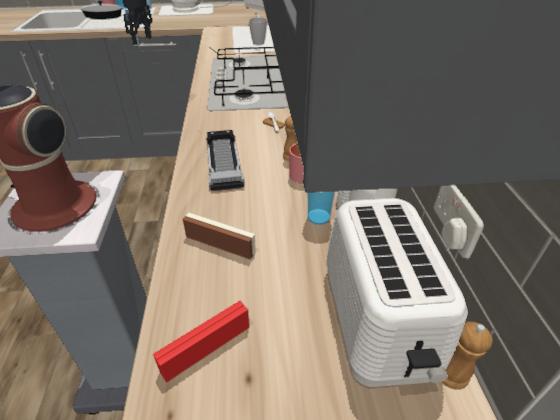

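View pics/top0.png

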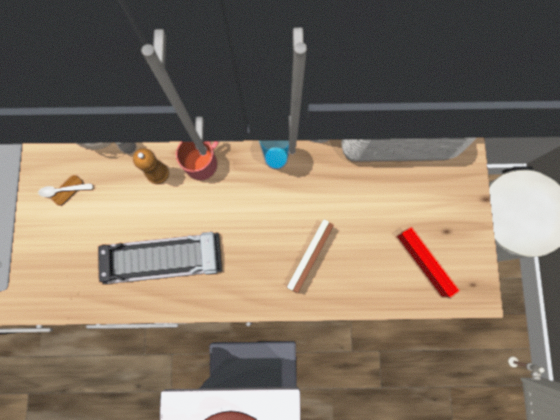

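```bash
cat > h.py <<'E'
import numpy as np, cv2
from scipy.spatial.transform import Rotation as R
from plant import *
def cam(n):
    c=camera_info(n); f=210/np.tan(np.radians(c["vertical_fov"])/2)
    q=c["rotation"]; return c,f,R.from_quat([q[1],q[2],q[3],q[0]]).as_matrix(),np.array(c["origin"])
def ray(n,u,v):
    c,f,M,o=cam(n); return o,M@np.array([(u-c["cx"])/f,(v-c["cy"])/f,1])
def at(n,u,v,z):
    o,d=ray(n,u,v); return o+d*(z-o[2])/d[2]
def proj(n,p):
    c,f,M,o=cam(n); x=M.T@(np.asarray(p)-o); return np.array([c["cx"]+f*x[0]/x[2],c["cy"]+f*x[1]/x[2]])
def crop(im,x0,y0,x1,y1,s,fn):
    cv2.imwrite(fn,cv2.resize(im[y0:y1,x0:x1],None,fx=s,fy=s,interpolation=cv2.INTER_CUBIC))
E
python3 - <<'E'
from h import *
t=cv2.imread("pics/top0.png"); s=cv2.imread("pics/side0.png")
crop(t,270,210,350,300,6,"pics/t_stone.png"); crop(t,90,225,230,290,5,"pics/t_hold.png")
crop(s,170,205,270,265,7,"pics/s_stone.png"); crop(s,195,120,255,195,7,"pics/s_hold.png")
print(at("top",311,257,.06),at("top",160,258,.022),proj("top",[.186,.597,.2]),proj("side",[.186,.597,.2]))
E
```

```text
[ 0.44934875 -0.18988748  0.06      ] [0.45494084 0.16745991 0.022     ] [-103.11209387  398.18732212] [145.86582058  53.93425142]
```

View pics/t_stone.png

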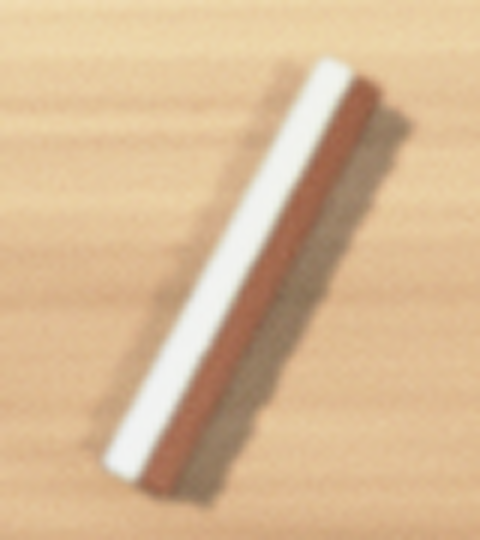

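View pics/t_hold.png

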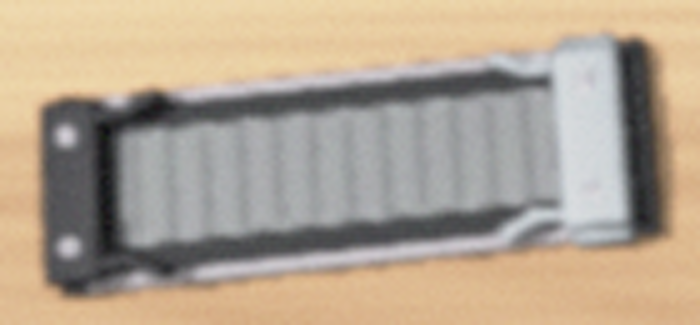

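View pics/s_stone.png

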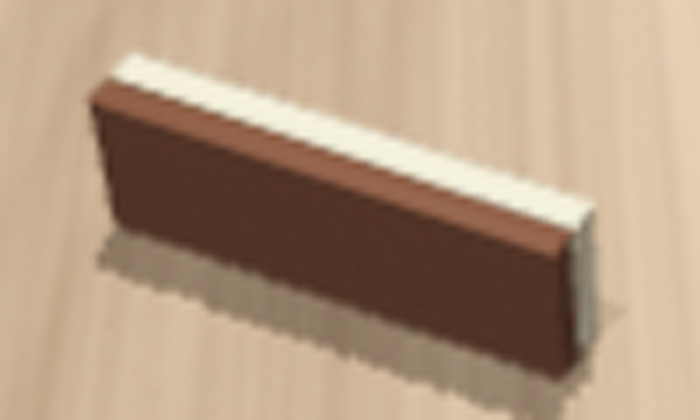

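View pics/s_hold.png

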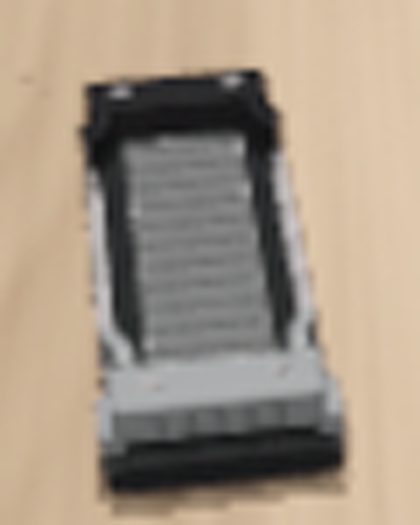

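```bash
python3 - <<'E'
from h import *
T=lambda a,s,o:[np.array(p)/s+o for p in a]
tp=T([(318,57),(383,88),(172,497),(103,465)],6,(270,210))
P=[at("top",*p,.06) for p in tp]
for p in P: print(p.round(4))
P=np.array(P); print("c",P.mean(0), "len",np.linalg.norm(P[0]-P[3]),np.linalg.norm(P[1]-P[2]),np.linalg.norm(P[0]-P[1]))
sp=T([(135,52),(92,95),(565,258),(594,208)],7,(170,205))
Q=np.array([at("side",*p,.06) for p in sp]); print(Q.round(4)); print("c",Q.mean(0),np.linalg.norm(Q[0]-Q[3]),np.linalg.norm(Q[1]-Q[2]))
for a,b in((P[3],P[0]),(P[2],P[1]),(Q[0],Q[3]),(Q[1],Q[2])): print(np.degrees(np.arctan2(*(b-a)[[1,0]])))
print("holder top: fixed outer, slide corners z=.04; ")
for p in T([(45,105),(50,285),(555,43),(612,38),(632,240),(575,245)],5,(90,225)): print(at("top",*p,.04).round(4))
print("side: fixed outer; slide back top edge ")
for p in T([(85,85),(263,70),(105,440),(338,405)],7,(195,120)): print(at("side",*p,.04).round(4))
print("side base near bottom z=0")
for p in T([(108,490),(342,468)],7,(195,120)): print(at("side",*p,.0).round(4))
# pillars
for u,v in((318,216),):print("tumbler base approx",at("side",u,v,0))
for u,v in((276,157),):print("tumbler top approx",at("top",u,v,.169))
print("mug",at("top",197,158,.09),"mill",at("top",146,158,.15))
E
```

```text
[ 0.5364 -0.2202  0.06  ]
[ 0.5238 -0.245   0.06  ]
[ 0.3688 -0.1599  0.06  ]
[ 0.381 -0.134  0.06 ]
c [ 0.45249907 -0.18978155  0.06      ] len 0.17761026471138805 0.17687385080088566 0.027838270894697845
[[ 0.3827 -0.1376  0.06  ]
 [ 0.3701 -0.1591  0.06  ]
 [ 0.527  -0.2511  0.06  ]
 [ 0.537  -0.229   0.06  ]]
c [ 0.45422453 -0.19419805  0.06      ] 0.17934490706854214 0.18181459089134538
-29.015664801296822
-28.786346899297328
-30.643674668992986
-30.399752860531425
holder top: fixed outer, slide corners z=.04; 
[0.4835 0.3071 0.04  ]
[0.3997 0.2994 0.04  ]
[0.5098 0.0676 0.04  ]
[0.5118 0.0407 0.04  ]
[0.4168 0.0298 0.04  ]
[0.4148 0.0563 0.04  ]
side: fixed outer; slide back top edge 
[0.4015 0.2947 0.04  ]
[0.4849 0.3014 0.04  ]
[0.4237 0.0081 0.04  ]
[0.5149 0.0236 0.04  ]
side base near bottom z=0
[0.4195 0.0293 0.    ]
[0.5145 0.0359 0.    ]
tumbler base approx [ 0.70455736 -0.10893568  0.        ]
tumbler top approx [ 0.65444396 -0.11302943  0.169     ]
mug [0.68020091 0.0713003  0.09      ] mill [0.6621312  0.17050686 0.15      ]
```

```bash
python3 -m inch '0 0 0 0 0 0.11 1; 0 0 0 0 0 0.105 1; -0.0244 0.0311 0 0 0 0 1; -0.0244 0.0311 0 0 0 0 1; -0.0244 0.0311 0 0 0 0 1; -0.0244 0.0311 0 0 0 0 1; -0.0244 0.0311 0 0 0 0 1; -0.0244 0.0311 0 0 0 0 1; -0.0244 0.0311 0 0 0 0 1; -0.0244 0.0311 0 0 0 0 1'
cat >> h.py <<'E'
def tool():
    s=state(); q=s["tool_rot"]; return s,R.from_quat([q[1],q[2],q[3],q[0]]).as_matrix(),s["tool_pos"]
def go(p,xdir=None):
    "shift in present tool axes; turn about tool z to bring tool x to heading"
    s,M,t=tool(); print("t",round(s["time"],2),"pos",t.round(4),"F",np.round(s["contact_force"],1),"w",round(s["gripper_width"],3))
    print("x",M[:,0].round(3),"y",M[:,1].round(3),"z",M[:,2].round(3),"shift",(M.T@(np.asarray(p)-t)).round(4))
    if xdir is not None:
        d=M.T@np.asarray([*xdir,0]); a=np.arctan2(d[1],d[0]); print("turn z",a, "or", a-np.sign(a)*np.pi)
E
python3 -c "
from h import *
go([.485,-.136,.2],[.495,.869])"
```

```text
time: 0.93
tool_pos: [0.3059, 0.302, 0.2]
tool_rot: [0.0, 0.864, 0.503, -0.0]
contact_force: [1.8, -0.4, 0.3]
gripper_width: -0.002
t 0.93 pos [0.3059 0.302  0.2   ] F [ 1.8 -0.4  0.3] w -0.002
x [ 0.494  0.869 -0.   ] y [ 0.869 -0.494 -0.   ] z [-0. -0. -1.] shift [-2.922e-01  3.722e-01  1.000e-04]
turn z 0.0008210658334731829 or -3.14077158775632
```

```bash
python3 -m inch '-0.0244 0.0311 0 0 0 0 1; -0.0244 0.0311 0 0 0 0 1; -0.0244 0.0311 0 0 0 0 1; -0.0244 0.0311 0 0 0 0 1; -0.0244 0.0311 0 0 0 0 1; -0.0244 0.0311 0 0 0 0 1; -0.0244 0.0311 0 0 0 0 1; -0.0244 0.0311 0 0 0 0 1; -0.0244 0.0311 0 0 0 0 1; -0.0244 0.0311 0 0 0 0 1'
python3 -m inch '-0.0244 0.0311 0 0 0 0 1; -0.0244 0.0311 0.01 0 0 0 1; 0 0 0.035 0 0 0 1; 0 0 0.035 0 0 0 1; 0 0 0.035 0 0 0 1; 0 0 0.03 0 0 0 1; 0 0 0 0 0 0 1;0 0 0 0 0 0 1'
python3 - <<'E'
from h import *
go([.485,-.136,.05],[.495,.869])
cv2.imwrite("pics/s1.png",grab_frame("side"));cv2.imwrite("pics/t1.png",grab_frame("top"))
E
```

```text
time: 1.77
tool_pos: [0.4554, -0.0642, 0.2002]
tool_rot: [-0.0, 0.865, 0.502, 0.0]
contact_force: [0.8, 1.1, 0.5]
gripper_width: 0.002
time: 2.43
tool_pos: [0.4835, -0.1346, 0.0537]
tool_rot: [-0.002, 0.865, 0.502, -0.001]
contact_force: [0.2, 0.1, 1.0]
gripper_width: -0.002
t 2.43 pos [ 0.4835 -0.1346  0.0537] F [0.2 0.1 1. ] w -0.002
x [ 0.495  0.869 -0.   ] y [ 0.869 -0.495 -0.005] z [-0.005  0.002 -1.   ] shift [-0.0005  0.002   0.0036]
turn z -8.25501900064335e-05 or 3.1415101033997868
```

View pics/s1.png

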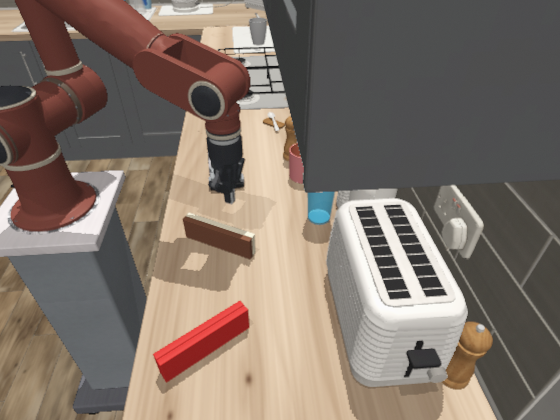

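View pics/t1.png

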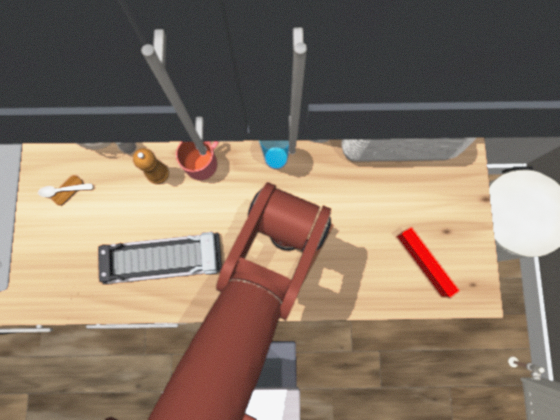

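```bash
python3 -m inch '-0.015 0 0 0 0 0 1; -0.012 0 0 0 0 0 1; -0.006 0 0 0 0 0 1; -0.005 0 0 0 0 0 1; -0.005 0 0 0 0 0 1; -0.005 0 0 0 0 0 1; -0.005 0 0 0 0 0 1; -0.005 0 0 0 0 0 1; -0.005 0 0 0 0 0 1; -0.005 0 0 0 0 0 1'
python3 - <<'E'
from h import *
go([.485,-.136,.05],[.495,.869])
cv2.imwrite("pics/s2.png",grab_frame("side"))
E
```

```text
time: 3.37
tool_pos: [0.4513, -0.1948, 0.0554]
tool_rot: [-0.0, 0.865, 0.503, -0.0]
contact_force: [0.1, 0.9, -0.2]
gripper_width: -0.0
t 3.37 pos [ 0.4513 -0.1948  0.0554] F [ 0.1  0.9 -0.2] w -0.0
x [ 0.495  0.869 -0.   ] y [ 0.869 -0.495 -0.   ] z [-0.  0. -1.] shift [0.0677 0.0001 0.0054]
turn z 4.150555547317124e-05 or -3.14155114803432
```

View pics/s2.png

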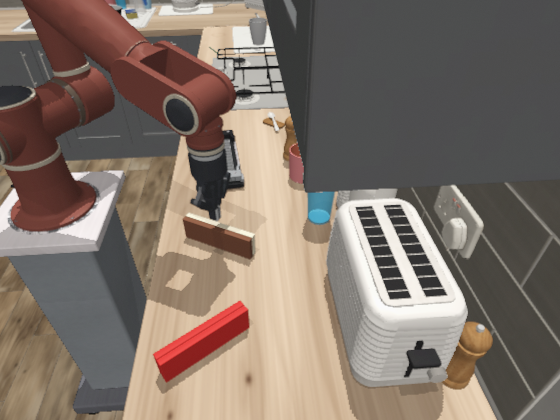

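```bash
python3 - <<'E'
from h import *
print(proj("side",tool()[2]), [proj("side",[.453,-.192,z]) for z in (0.06,0)])
im=cv2.imread("pics/s2.png"); crop(im,170,170,270,265,7,"pics/s2c.png")
im=cv2.imread("pics/s1.png"); crop(im,170,150,270,265,6,"pics/s1c.png")
print(state()["joint_pos"])
E
```

```text
[217.18308593 228.36254817] [array([217.87434067, 225.862047  ]), array([220.31918432, 244.3002326 ])]
[-5.59936501e-01 -1.32540921e-01  2.04578151e+00 -6.46634511e-04
  1.22848385e+00 -1.61225417e+00]
```

View pics/s2c.png

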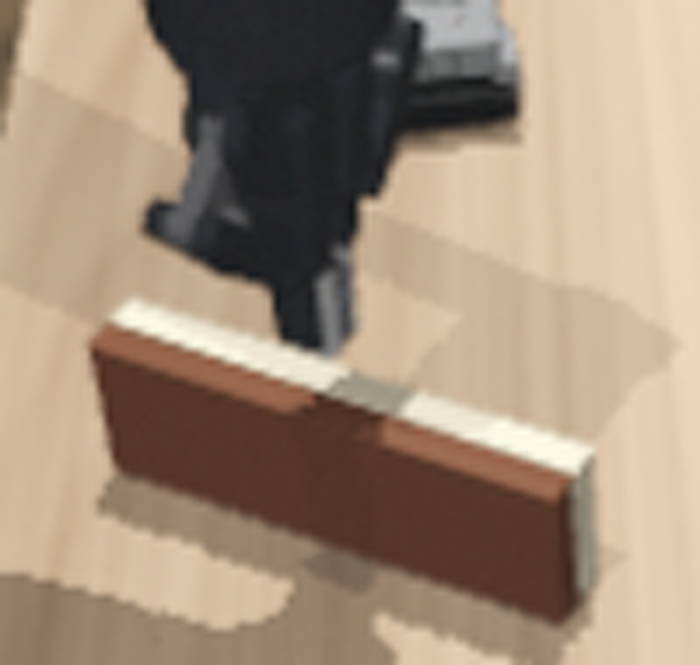

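View pics/s1c.png

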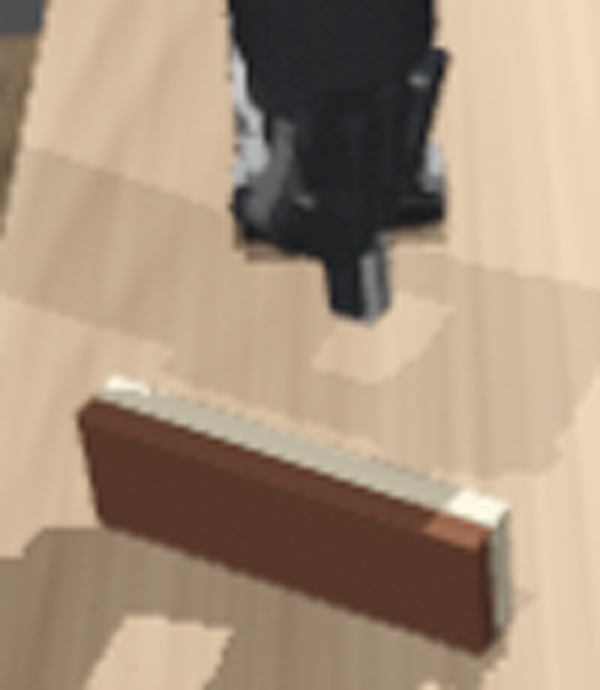

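```bash
python3 - <<'E'
from h import *
print(proj("side",[.4835,-.1346,.0537]))
for z in (.03,.0537,.07,.085): print(z,at("side",229.7,203.3,z))
for z in (.0554,.07,.085): print(z,at("side",214,220,z))
go([0,0,0])
E
```

```text
[231.38019882 211.29332683]
0.03 [ 0.47713894 -0.07341064  0.03      ]
0.0537 [ 0.47920083 -0.10306462  0.0537    ]
0.07 [ 0.48061893 -0.12345955  0.07      ]
0.085 [ 0.48192392 -0.1422279   0.085     ]
0.0554 [ 0.44260476 -0.1652568   0.0554    ]
0.07 [ 0.44475104 -0.18209253  0.07      ]
0.085 [ 0.44695611 -0.19938952  0.085     ]
t 3.42 pos [ 0.4511 -0.1954  0.0554] F [-0.6 -0.9 -0.3] w -0.001
x [ 0.495  0.869 -0.001] y [ 0.869 -0.495 -0.   ] z [-0. -0. -1.] shift [-0.0537 -0.4886  0.0555]
```

```bash
python3 -m inch '0.02 0 0 0 0 0 1; 0.02 0 0 0 0 0 1; 0.02 0 0 0 0 0 1; 0.01 0 0.01 0 0 0 1; 0 0 0.01 0 0 0 1; 0 0 0.01 0 0 0 1; 0 0 0.01 0 0 0 1; 0 0 0 0 0 0 1; 0 0 0 0 0 0 1'
python3 - <<'E'
from h import *
go([.485,-.136,.05],[.495,.869])
im=grab_frame("side"); crop(im,170,150,270,265,6,"pics/s3c.png")
print(proj("side",tool()[2]))
E
```

```text
time: 4.17
tool_pos: [0.4849, -0.1338, 0.0139]
tool_rot: [-0.001, 0.865, 0.502, -0.001]
contact_force: [-0.7, -1.3, -0.2]
gripper_width: 0.0
t 4.17 pos [ 0.4849 -0.1338  0.0139] F [-0.7 -1.3 -0.2] w 0.0
x [ 0.496  0.868 -0.001] y [ 0.868 -0.496 -0.003] z [-0.003  0.001 -1.   ] shift [-0.0019  0.0011 -0.0361]
turn z -0.0010416314373676164 or 3.1405510221524255
[233.43146005 222.95719242]
```

View pics/s3c.png

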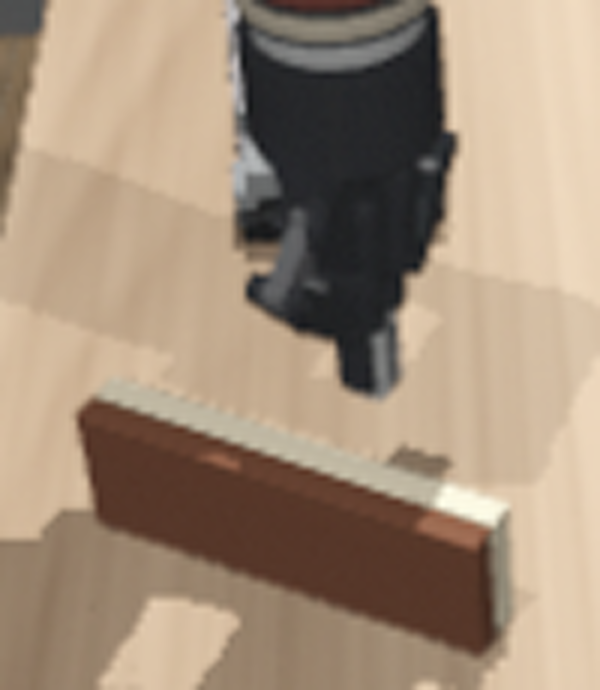

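```bash
python3 -m inch '0 0 0.005 0 0 0 1; 0 0 0.004 0 0 0 1; 0 0 0.003 0 0 0 1; 0 0 0 0 0 0 1; 0 0 0 0 0 0 1'
python3 -m inch '0 0 0.003 0 0 0 1; 0 0 0.002 0 0 0 1; 0 0 0.0 0 0 0 1;0 0 0 0 0 0 1'
```

```text
time: 4.63
tool_pos: [0.4861, -0.1335, 0.0033]
tool_rot: [-0.0, 0.865, 0.503, -0.0]
contact_force: [0.2, -0.4, -1.3]
gripper_width: -0.001
time: 4.97
tool_pos: [0.4861, -0.1335, -0.0017]
tool_rot: [-0.0, 0.865, 0.503, -0.0]
contact_force: [0.3, -0.4, 0.2]
gripper_width: -0.002
```

```bash
python3 -m inch '0 0 0.003 0 0 0 1; 0 0 0.003 0 0 0 1; 0 0 0.003 0 0 0 1;0 0 0 0 0 0 1'
python3 -m inch '0 0 0.003 0 0 0 1; 0 0 0.003 0 0 0 1; 0 0 0.0 0 0 0 1;0 0 0 0 0 0 1'
```

```text
time: 5.3
tool_pos: [0.4856, -0.1333, -0.0114]
tool_rot: [-0.001, 0.865, 0.503, -0.0]
contact_force: [-0.7, -0.3, -0.2]
gripper_width: 0.001
time: 5.63
tool_pos: [0.486, -0.1335, -0.0168]
tool_rot: [-0.0, 0.865, 0.503, -0.0]
contact_force: [-0.9, -0.5, 0.1]
gripper_width: 0.002
```

```bash
python3 - <<'E'
from h import *
go([.485,-.136,.05])
im=grab_frame("side"); crop(im,170,150,270,265,6,"pics/s4c.png")
E
```

```text
t 5.63 pos [ 0.486  -0.1335 -0.0168] F [-0.9 -0.5  0.1] w 0.002
x [ 0.495  0.869 -0.   ] y [ 0.869 -0.495 -0.001] z [-0.001  0.    -1.   ] shift [-0.0027  0.0003 -0.0668]
```

View pics/s4c.png

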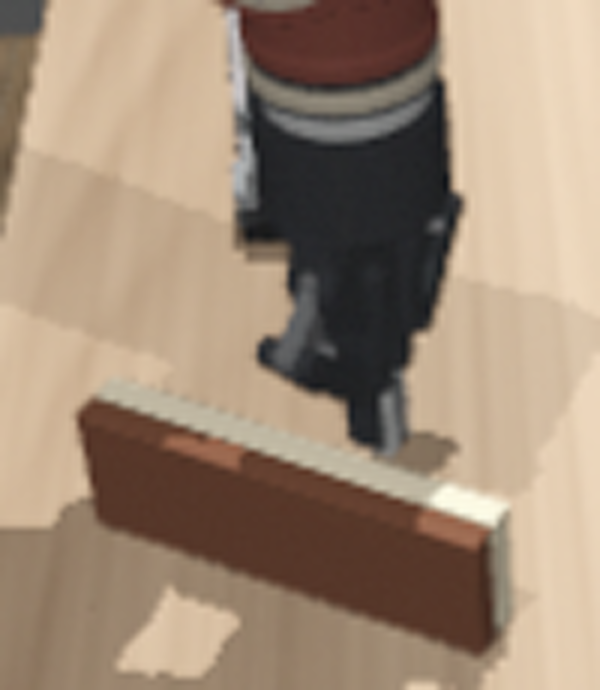

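```bash
python3 -m inch '0 0 0.002 0 0 0 1; 0 0 0.002 0 0 0 1; 0 0 0 0 0 0 1'
python3 -m inch '0 0 0.002 0 0 0 1; 0 0 0.002 0 0 0 1;0 0 0 0 0 0 1'
```

```text
time: 5.93
tool_pos: [0.486, -0.1335, -0.0209]
tool_rot: [-0.0, 0.865, 0.503, -0.0]
contact_force: [0.1, -0.5, 0.0]
gripper_width: -0.0
time: 6.18
tool_pos: [0.4859, -0.1334, -0.025]
tool_rot: [-0.0, 0.865, 0.503, -0.0]
contact_force: [-0.4, 0.2, 0.5]
gripper_width: 0.001
```

```bash
python3 -m inch '0 0 0.002 0 0 0 1; 0 0 0 0 0 0 1'
python3 -m inch '0 0 0.002 0 0 0 1;0 0 0 0 0 0 1'
```

```text
time: 6.35
tool_pos: [0.486, -0.1335, -0.0269]
tool_rot: [-0.0, 0.865, 0.503, -0.0]
contact_force: [0.1, -0.8, -0.6]
gripper_width: 0.001
time: 6.52
tool_pos: [0.4861, -0.1335, -0.0288]
tool_rot: [-0.0, 0.865, 0.503, -0.0]
contact_force: [0.3, -0.2, -0.5]
gripper_width: -0.005
```

```bash
python3 - <<'E'
from h import *
im=grab_frame("side"); crop(im,170,150,270,265,6,"pics/s5c.png")
E
python3 -m inch '0 0 0.002 0 0 0 1; 0 0 0 0 0 0 1'
python3 -m inch '0 0 0.002 0 0 0 1;0 0 0 0 0 0 1'
```

```text
time: 6.73
tool_pos: [0.4863, -0.1336, -0.0307]
tool_rot: [0.0, 0.865, 0.502, 0.0]
contact_force: [0.9, -0.4, -0.5]
gripper_width: 0.003
time: 6.9
tool_pos: [0.4864, -0.1337, -0.0308]
tool_rot: [-0.001, 0.865, 0.503, -0.001]
contact_force: [-6.1, 3.0, 13.4]
gripper_width: -0.002
```

View pics/s5c.png

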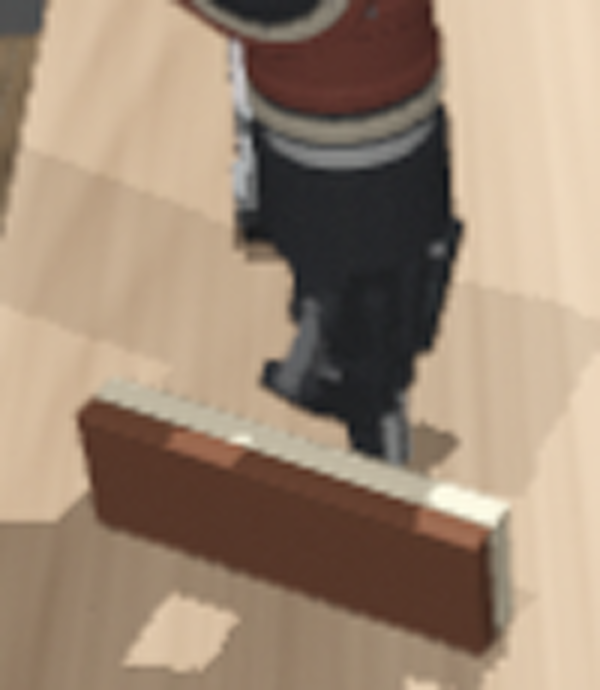

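```bash
python3 -m inch '0 0 -0.01 0 0 0 1; 0 0 -0.04 0 0 0 1; 0 0 -0.04 0 0 0 1; 0 0 0 0 0 0 1; 0 0 0 0 0 0 1'
python3 - <<'E'
from h import *
print(at("side",231.7,215.5,.0447), proj("side",[.4849,-.1338,.0447]))
s,M,t=tool(); print(t, proj("side",t+[0,0,.0308]),proj("top",t+[0,0,.0308]))
im=grab_frame("side"); crop(im,170,130,270,245,6,"pics/s6c.png")
im=grab_frame("top"); cv2.imwrite("pics/t6.png",im)
E
```

```text
time: 7.32
tool_pos: [0.4891, -0.1348, 0.0614]
tool_rot: [0.003, 0.865, 0.503, 0.002]
contact_force: [0.8, -0.1, -0.8]
gripper_width: -0.005
[ 0.48361465 -0.13990254  0.0447    ] [232.23142458 213.85633888]
[ 0.4890602  -0.13479659  0.06138974] [232.49252622 198.82376072] [286.93706552 238.37253265]
```

View pics/s6c.png

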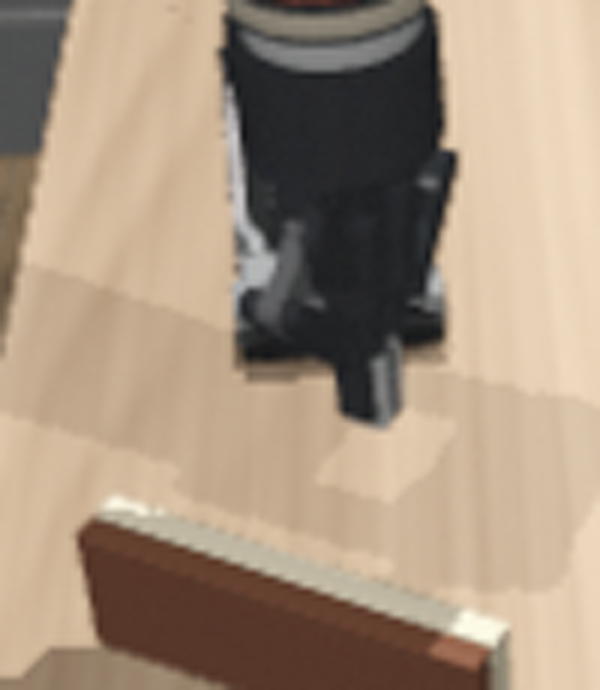

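```bash
python3 -m inch '0 0 0.022 0 0 0 1; -0.01 0 0.02 0 0 0 1; -0.015 0 0 0 0 0 1; -0.006 0 0 0 0 0 1; -0.005 0 0 0 0 0 1; -0.005 0 0 0 0 0 1; 0 0 0 0 0 0 1'
python3 - <<'E'
from h import *
go([.45,-.19,.05],[.495,.869])
im=grab_frame("side"); crop(im,170,150,270,265,6,"pics/s7c.png")
E
```

```text
time: 8.0
tool_pos: [0.4661, -0.1697, 0.0158]
tool_rot: [0.0, 0.865, 0.502, 0.0]
contact_force: [0.0, 1.4, -0.1]
gripper_width: -0.001
t 8.0 pos [ 0.4661 -0.1697  0.0158] F [ 0.   1.4 -0.1] w -0.001
x [0.496 0.868 0.   ] y [ 0.868 -0.496  0.001] z [ 0.001  0.    -1.   ] shift [-0.0256 -0.0039 -0.0342]
turn z -0.0008985220651838949 or 3.1406941315246093
```

View pics/s7c.png

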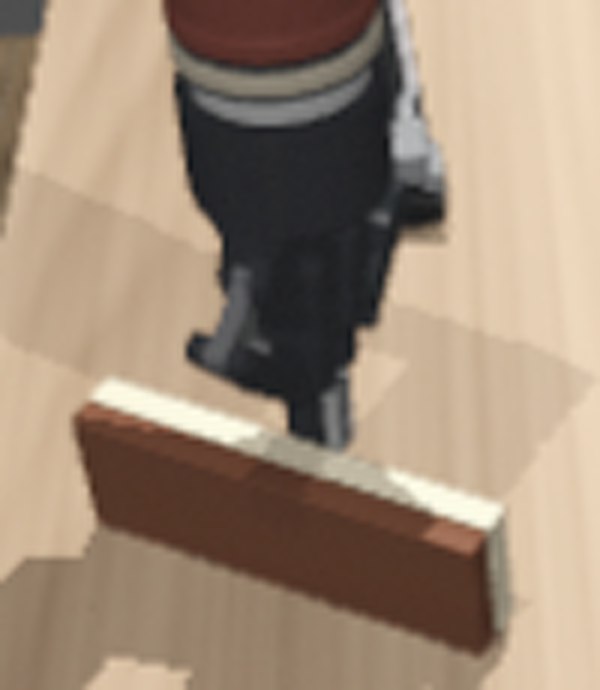

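```bash
python3 -m inch '-0.004 0 0 0 0 0 1; -0.004 0 0 0 0 0 1; -0.004 0 0 0 0 0 1; -0.004 0 0 0 0 0 1; -0.004 0 0 0 0 0 1; -0.004 0 0 0 0 0 1; -0.004 0 0 0 0 0 1'
python3 - <<'E'
from h import *
go([.45,-.19,.05],[.495,.869])
im=grab_frame("side"); crop(im,170,150,270,265,6,"pics/s8c.png")
E
```

```text
time: 8.63
tool_pos: [0.4517, -0.194, 0.0153]
tool_rot: [-0.0, 0.865, 0.502, -0.0]
contact_force: [-0.3, 0.4, 0.3]
gripper_width: 0.002
t 8.63 pos [ 0.4517 -0.194   0.0153] F [-0.3  0.4  0.3] w 0.002
x [ 0.495  0.869 -0.   ] y [ 0.869 -0.495 -0.   ] z [-0. -0. -1.] shift [ 0.0026 -0.0034 -0.0347]
turn z -9.312833340819295e-05 or 3.141499525256385
```

View pics/s8c.png

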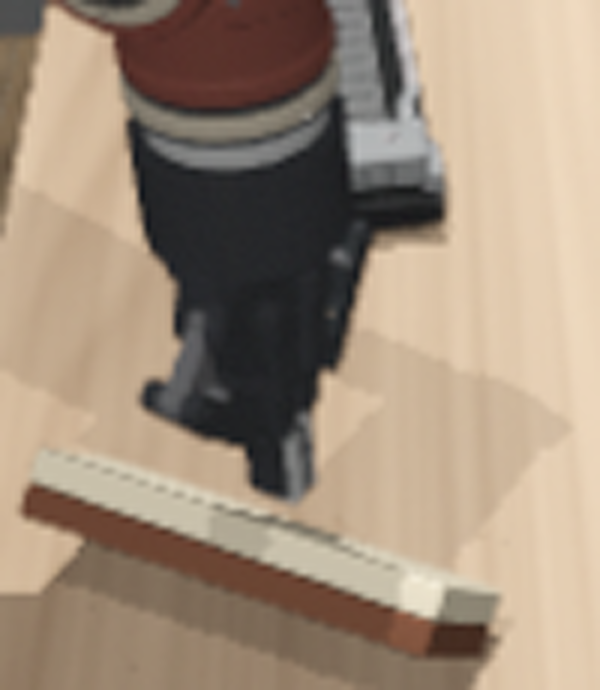

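```bash
python3 -m inch '0 0 0 0 0 0 1; 0 0 0 0 0 0 1; 0.01 0 -0.03 0 0 0 1; 0.02 0 -0.03 0 0 0 1; 0.035 0 -0.02 0 0 0 1; 0.035 0 0 0 0 0 1; 0.035 0 0 0 0 0 1; 0.035 0 0 0 0 0 1; 0 0 0 0 0 0 0'
python3 - <<'E'
from h import *
go([.43,-.23,.1],[.495,.869])
im=grab_frame("side"); cv2.imwrite("pics/s9.png",im); crop(im,150,190,270,290,6,"pics/s9c.png")
im=grab_frame("top"); cv2.imwrite("pics/t9.png",im);crop(im,260,200,360,300,6,"pics/t9c.png")
E
```

```text
time: 9.43
tool_pos: [0.5384, -0.0413, 0.0961]
tool_rot: [-0.0, 0.863, 0.505, 0.001]
contact_force: [-0.1, 0.3, 0.8]
gripper_width: 0.125
t 9.43 pos [ 0.5384 -0.0413  0.0961] F [-0.1  0.3  0.8] w 0.125
x [0.49  0.872 0.003] y [ 0.872 -0.49   0.001] z [ 0.002  0.002 -1.   ] shift [-0.2176 -0.0019 -0.0045]
turn z 0.005288969605783506 or -3.1363036839840097
```

View pics/s9c.png

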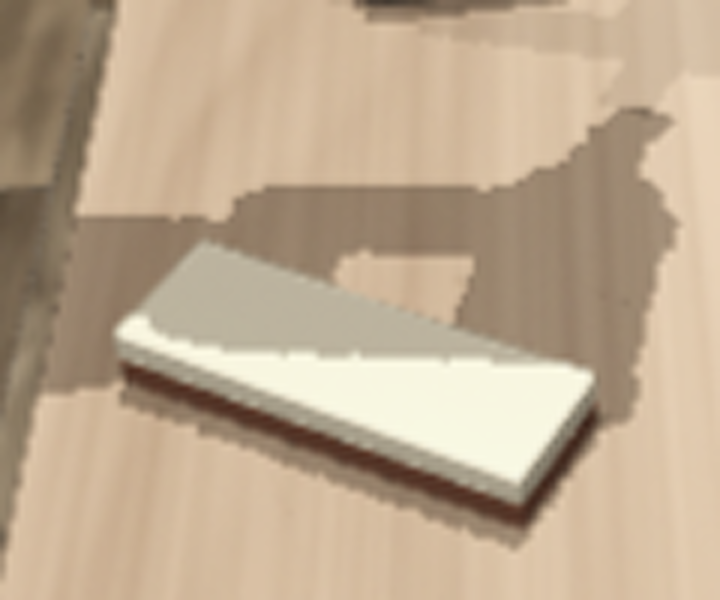

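View pics/t9c.png

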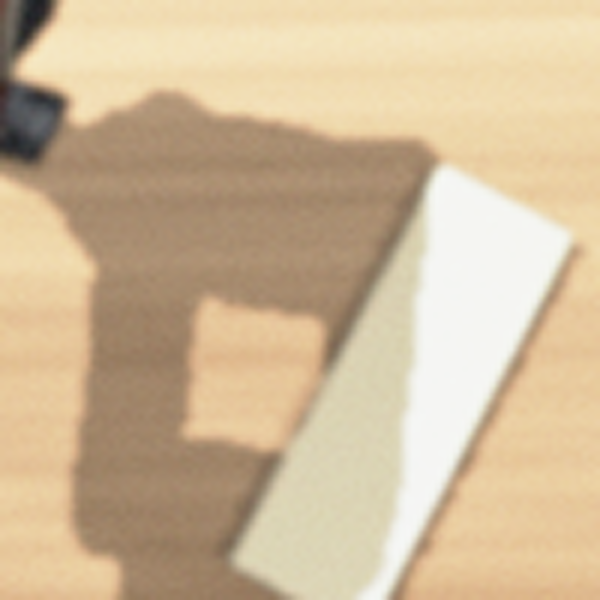

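```bash
python3 - <<'E'
from h import *
from scipy.optimize import least_squares
im=cv2.imread("pics/t9.png"); 
T=lambda a,s,o:np.array([np.array(p)/s+o for p in a])
S=T([(207,242),(595,377),(523,500),(115,337)],6,(150,190))
P=T([(232,562),(438,162),(577,238)],6,(260,200))
mod=np.array([(-.09,.03),(.09,.03),(.09,-.03),(-.09,-.03)]) # along d, along n
def pts(v,z=.028):
    c,s=np.cos(v[2]),np.sin(v[2]); d=np.array([c,s]); n=np.array([-s,c])
    return np.array([[*(v[:2]+a*d+b*n),z] for a,b in mod])
def res(v,w=(1,1)):
    Q=pts(v); r=[]
    if w[0]: r+= [proj("side",q)-p for q,p in zip(Q,S)]
    if w[1]: r+= [proj("top",Q[i])-p for i,p in zip((0,1,2),P)]
    return np.ravel(r)
for w in ((1,1),(1,0),(0,1)):
    o=least_squares(res,[.43,-.23,-.52],args=(w,)); print(w,o.x.round(4),np.degrees(o.x[2]).round(2),o.fun.round(1))
E
```

```text
(1, 1) [ 0.4304 -0.2331 -0.5189] -29.73 [-0.7 -0.8  0.6 -0.6 -0.4 -2.8 -0.5 -0.6  0.5 -0.1  2.  -0.1  1.1 -0.7]
(1, 0) [ 0.4311 -0.2369 -0.5318] -30.47 [-0.1 -0.   0.9  1.  -0.5 -1.1 -0.3  0.2]
(0, 1) [ 0.4297 -0.2304 -0.5124] -29.36 [-0.4  0.4  0.6  0.2 -0.2 -0.6]
```

```bash
python3 -m inch '-0.0366 0 0 0 0 0 0; -0.0366 0 0 0 0 0 0; -0.0366 0 0 0 0 0 0; -0.0366 0 0 0 0 0 0; -0.0366 0 0 0 0 0 0; -0.0366 0 0 0 0 0 0; 0 0 0 0 0 0 0; 0 0 0 0 0 0 0; 0 0 0 0 0 0 0'
python3 - <<'E'
from h import *
go([.430,-.232,-.031],[.496,.868])
im=grab_frame("side"); crop(im,150,170,270,290,5,"pics/s10c.png")
E
```

```text
time: 10.28
tool_pos: [0.427, -0.2369, 0.0953]
tool_rot: [-0.0, 0.865, 0.502, 0.0]
contact_force: [0.3, 0.8, -0.4]
gripper_width: 1.001
t 10.28 pos [ 0.427  -0.2369  0.0953] F [ 0.3  0.8 -0.4] w 1.001
x [0.497 0.868 0.   ] y [ 0.868 -0.497 -0.   ] z [-0.     0.001 -1.   ] shift [0.0057 0.0002 0.1263]
turn z -0.0004892328195087695 or 3.141103420770284
```

View pics/s10c.png

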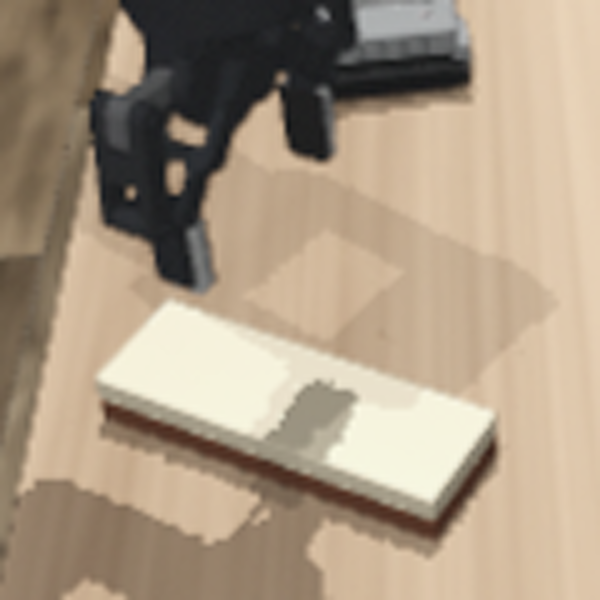

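```bash
python3 -m inch '0.004 0 0.03 0 0 0 0; 0 0 0.03 0 0 0 0; 0 0 0.02 0 0 0 0; 0 0 0.012 0 0 0 0;0 0 0 0 0 0 0; 0 0 0 0 0 0 0'
python3 - <<'E'
from h import *
go([.430,-.232,-.031],[.496,.868])
im=grab_frame("side"); crop(im,150,170,270,290,5,"pics/s11c.png")
E
```

```text
time: 10.83
tool_pos: [0.4298, -0.2324, 0.0034]
tool_rot: [-0.0, 0.864, 0.503, -0.0]
contact_force: [0.4, -0.4, -0.3]
gripper_width: 1.0
t 10.83 pos [ 0.4298 -0.2324  0.0034] F [ 0.4 -0.4 -0.3] w 1.0
x [0.494 0.87  0.   ] y [ 0.87  -0.494 -0.001] z [-0.001  0.001 -1.   ] shift [0.0005 0.     0.0344]
turn z 0.002757022976126041 or -3.138835630613667
```

View pics/s11c.png

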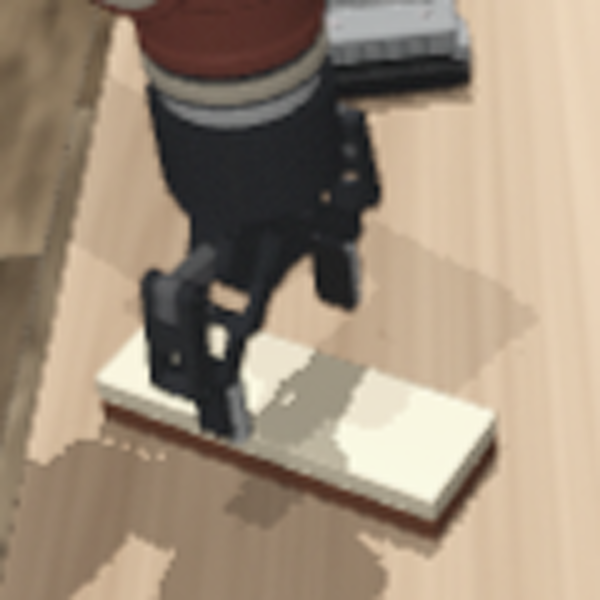

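```bash
python3 -m inch '0 0 0.015 0 0 0 0; 0 0 0.012 0 0 0 0; 0 0 0.005 0 0 0 0; 0 0 0 0 0 0 0;0 0 0 0 0 0 0'
python3 - <<'E'
from h import *
go([.430,-.232,-.031],[.496,.868])
im=grab_frame("side"); crop(im,150,170,270,290,5,"pics/s12c.png")
E
```

```text
time: 11.3
tool_pos: [0.4296, -0.2332, -0.0283]
tool_rot: [-0.0, 0.865, 0.503, -0.0]
contact_force: [0.3, 0.4, -0.3]
gripper_width: 0.999
t 11.3 pos [ 0.4296 -0.2332 -0.0283] F [ 0.3  0.4 -0.3] w 0.999
x [0.495 0.869 0.   ] y [ 0.869 -0.495 -0.   ] z [-0.  0. -1.] shift [ 0.0013 -0.0003  0.0027]
turn z 0.0013797740615481115 or -3.140212879528245
```

View pics/s12c.png

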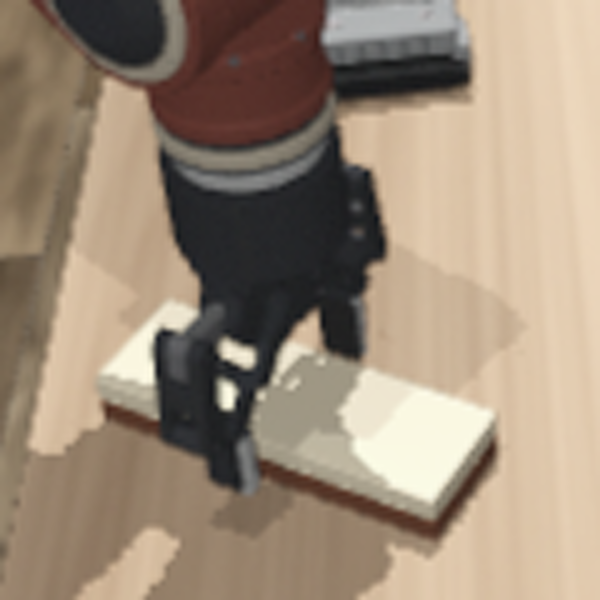

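```bash
python3 -m inch '0 0 0.003 0 0 0 0.1; 0 0 0 0 0 0 0.2; 0 0 0 0 0 0 0.3; 0 0 0 0 0 0 0.5; 0 0 0 0 0 0 1; 0 0 0 0 0 0 1; 0 0 0 0 0 0 1; 0 0 0 0 0 0 1'
```

```text
time: 12.02
tool_pos: [0.4302, -0.2331, -0.0307]
tool_rot: [0.0, 0.865, 0.502, 0.001]
contact_force: [0.4, 3.9, 5.6]
gripper_width: 0.688
```

```bash
python3 -m inch '0 0 -0.006 0 0 0 1; 0 0 -0.01 0 0 0 1; 0 0 -0.015 0 0 0 1; 0 0 -0.02 0 0 0 1; 0 0 -0.02 0 0 0 1; 0 0 -0.02 0 0 0 1; 0 0 0 0 0 0 1; 0 0 0 0 0 0 1'
python3 - <<'E'
from h import *
go([.430,-.232,-.031],[.496,.868])
im=grab_frame("side"); crop(im,150,150,270,270,5,"pics/s13c.png")
im=grab_frame("top"); cv2.imwrite("pics/t13.png",im)
E
```

```text
time: 12.68
tool_pos: [0.4299, -0.2337, 0.0602]
tool_rot: [0.001, 0.865, 0.502, 0.0]
contact_force: [-0.3, 0.3, -5.4]
gripper_width: 0.691
t 12.68 pos [ 0.4299 -0.2337  0.0602] F [-0.3  0.3 -5.4] w 0.691
x [ 0.495  0.869 -0.001] y [ 0.869 -0.495  0.002] z [ 0.002 -0.002 -1.   ] shift [ 0.0016 -0.001   0.0912]
turn z 0.0013263254597060692 or -3.140266328130087
```

View pics/s13c.png

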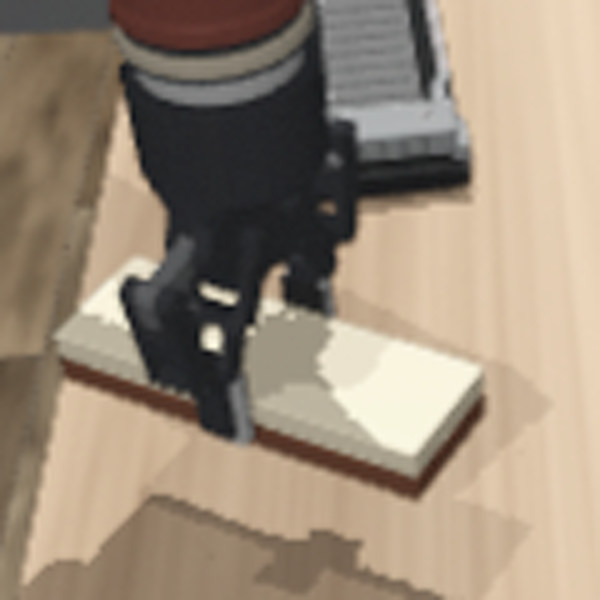

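View pics/t13.png

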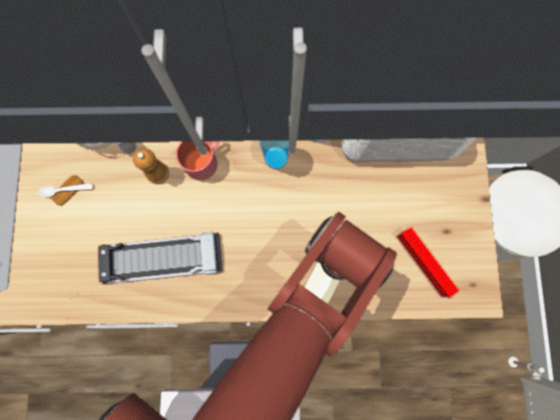

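```bash
python3 - <<'E'
from h import *
a=cv2.imread("pics/t13.png"); b=cv2.imread("pics/t9.png"); c=cv2.imread("pics/top0.png")
m=((a.astype(float)+b+c)/3).astype(np.uint8)
crop(m,92,228,162,290,11,"pics/hL.png"); crop(m,160,224,230,286,11,"pics/hR.png")
E
```

```text
(no output)
```

View pics/hL.png

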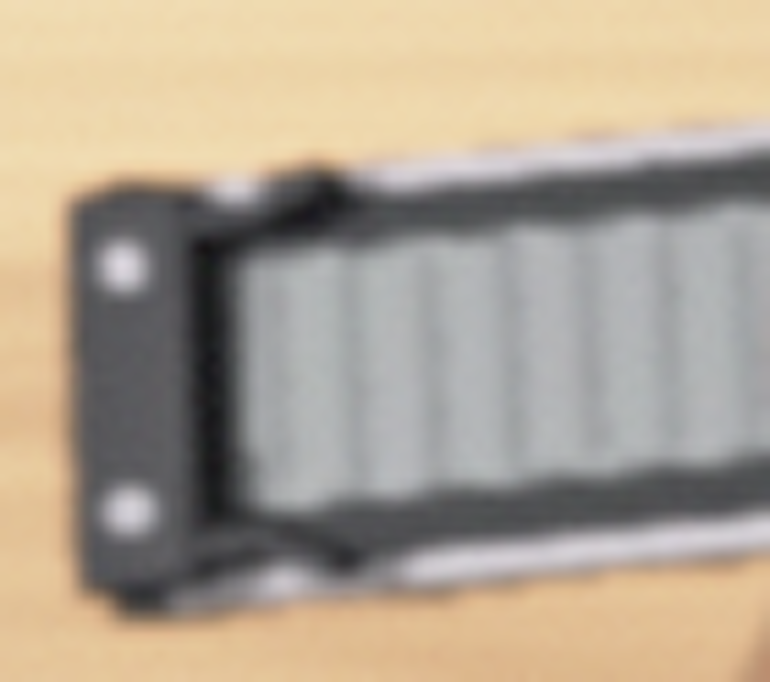

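View pics/hR.png

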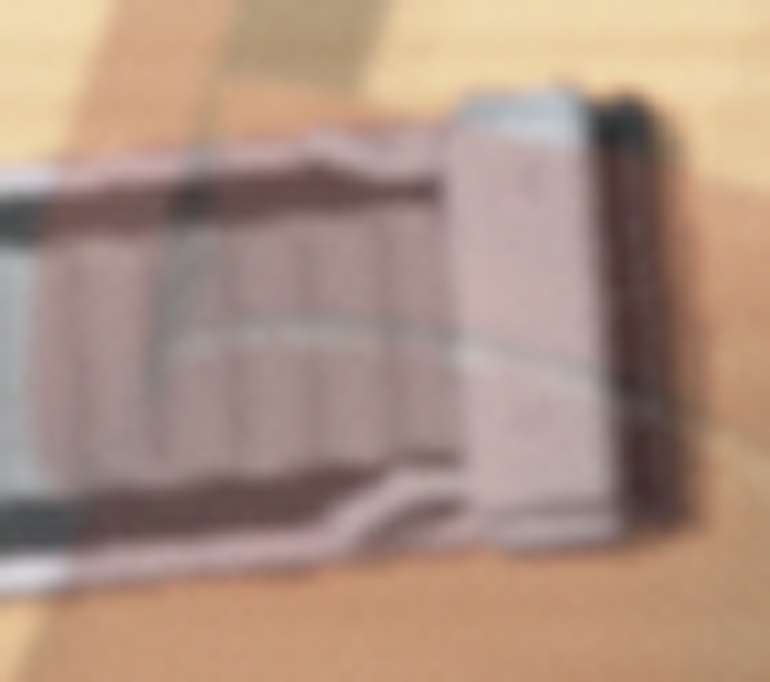

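```bash
python3 - <<'E'
from h import *
L=lambda x,y,z:at("top",x/11+92,y/11+228,z)
Rr=lambda x,y,z:at("top",x/11+160,y/11+224,z)
def seg(n,a,b):
    m=(a+b)/2; d=b-a; print(n,"mid",m.round(4),"len",np.linalg.norm(d).round(4),"ang",np.degrees(np.arctan2(d[1],d[0])).round(2)); return m
f=seg("fixed face",L(196,575,.04),L(190,215,.04))
fo=seg("fixed outer",L(82,585,.04),L(72,200,.04))
fl=seg("fixed face bottom",L(238,510,.022),L(238,250,.022))
si=seg("slide inner",Rr(475,510,.04),Rr(450,130,.04))
so=seg("slide outer",Rr(612,500,.04),Rr(587,130,.04))
be=seg("base end z~.02",Rr(690,515,.02),Rr(655,105,.02))
seg("axis f-si",si,f); seg("axis outer",so,fo)
seg("rail top",Rr(420,125,.022),L(350,165,.022)); seg("rail bot",Rr(440,555,.022),L(400,585,.022))
E
```

```text
fixed face mid [0.4415 0.2798 0.04  ] len 0.0764 ang 4.37
fixed outer mid [0.4424 0.3044 0.04  ] len 0.0819 ang 5.15
fixed face bottom mid [0.4458 0.2773 0.022 ] len 0.0562 ang 3.32
slide inner mid [0.4639 0.0642 0.04  ] len 0.0815 ang 4.91
slide outer mid [0.4646 0.035  0.04  ] len 0.0794 ang 4.71
base end z~.02 mid [0.4674 0.0222 0.02  ] len 0.0899 ang 5.56
axis f-si mid [0.4527 0.172  0.04  ] len 0.2167 ang 95.94
axis outer mid [0.4535 0.1697 0.04  ] len 0.2704 ang 94.71
rail top mid [0.5001 0.1666 0.022 ] len 0.1787 ang 95.16
rail bot mid [0.408  0.1557 0.022 ] len 0.1693 ang 94.57
```

```bash
python3 - <<'E'
from h import *
from scipy.optimize import least_squares
S=[np.array(p)/5+150 for p in [(140,258),(485,372),(415,470),(57,340)]]
mod=np.array([(-.09,.03),(.09,.03),(.09,-.03),(-.09,-.03)])
def pts(v):
    c,s=np.cos(v[2]),np.sin(v[2]); d=np.array([c,s]); n=np.array([-s,c])
    return np.array([[*(v[:2]+a*d+b*n),v[3]] for a,b in mod])
for z in (None,.119):
  def res(v): 
    w=v if z is None else [*v[:3],z]
    return np.ravel([proj("side",q)-p for q,p in zip(pts(w),S)])
  o=least_squares(res,[.43,-.23,-.52,.119][:4 if z is None else 3]); print(o.x.round(4),np.degrees(o.x[2]),o.fun.round(1))
E
```

```text
[ 0.4294 -0.2353 -0.5343  0.1139] -30.61552006282061 [-0.   0.5  0.4  0.7 -0.1 -0.8 -0.2 -0.3]
[ 0.4303 -0.2409 -0.5375] -30.79878150230285 [-0.2  0.2  0.7  0.8 -0.  -0.6 -0.6 -0.5]
```

```bash
python3 -m inch '0 0 0 0 0 0.06 1; 0 0 0 0 0 0.1 1; 0 0 0 0 0 0.11 1; 0 0 0 0 0 0.115 1; 0 0 0 0 0 0.115 1; 0 0 0 0 0 0.115 1; 0 0 0 0 0 0.115 1; 0 0 0 0 0 0.11 1; 0 0 0 0 0 0.08 1; 0 0 0 0 0 0.045 1'
python3 -m inch '0 0 0 0 0 0 1; 0 0 0 0 0 0 1'
python3 - <<'E'
from h import *
go([.4528,.174,.06],[.9962,.0872])
print(tool()[0]["joint_pos"].round(3))
E
```

```text
time: 13.62
tool_pos: [0.428, -0.2321, 0.0569]
tool_rot: [-0.001, 0.999, 0.042, -0.002]
contact_force: [0.1, 0.1, -5.6]
gripper_width: 0.691
time: 13.78
tool_pos: [0.4284, -0.2324, 0.0576]
tool_rot: [-0.001, 0.999, 0.045, -0.001]
contact_force: [0.1, -0.7, -6.4]
gripper_width: 0.691
t 13.78 pos [ 0.4284 -0.2324  0.0576] F [ 0.1 -0.7 -6.4] w 0.691
x [ 0.996  0.089 -0.003] y [ 0.089 -0.996 -0.002] z [-0.003  0.002 -1.   ] shift [ 0.0605 -0.4026 -0.0016]
turn z 0.0019184148259434627 or -3.1396742387638494
[-0.65  -0.144  2.052 -0.     1.237 -0.739]
```

```bash
python3 -m inch '0.002 -0.012 0 0 0 0 1; 0.0035 -0.024 0 0 0 0 1; 0.0045 -0.03 0 0 0 0 1; 0.005 -0.035 0 0 0 0 1; 0.005 -0.035 0 0 0 0 1; 0.005 -0.035 0 0 0 0 1; 0.005 -0.035 0 0 0 0 1; 0.005 -0.035 0 0 0 0 1; 0.005 -0.035 0 0 0 0 1; 0.005 -0.035 0 0 0 0 1'
python3 -m inch '0.005 -0.032 0 0 0 0 1; 0.0045 -0.028 0 0 0 0 1; 0.0035 -0.02 0 0 0 0 1; 0.0025 -0.0116 0 0 0 0 1; 0 0 0 0 0 0 1; 0 0 0 0 0 0 1; 0 0 0 0 0 0 1'
python3 - <<'E'
from h import *
go([.4528,.174,.06],[.9962,.0872])
im=grab_frame("side"); cv2.imwrite("pics/s14.png",im);crop(im,160,80,280,210,5,"pics/s14c.png")
im=grab_frame("top"); cv2.imwrite("pics/t14.png",im)
E
```

```text
time: 14.62
tool_pos: [0.4461, 0.0828, 0.0591]
tool_rot: [-0.0, 0.999, 0.045, -0.0]
contact_force: [0.7, 0.7, -6.0]
gripper_width: 0.693
time: 15.2
tool_pos: [0.454, 0.1724, 0.0591]
tool_rot: [0.0, 0.999, 0.044, -0.0]
contact_force: [-0.1, -0.6, -5.9]
gripper_width: 0.692
t 15.2 pos [0.454  0.1724 0.0591] F [-0.1 -0.6 -5.9] w 0.692
x [ 0.996  0.088 -0.001] y [ 0.088 -0.996  0.001] z [-0.001 -0.001 -1.   ] shift [-0.001  -0.0017 -0.0009]
turn z 0.0005247001582455706 or -3.1410679534315475
```

View pics/s14c.png

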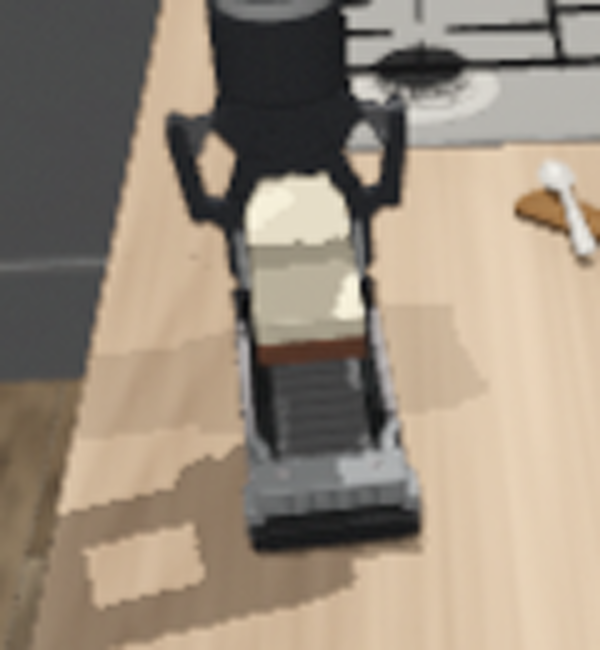

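View pics/t14.png

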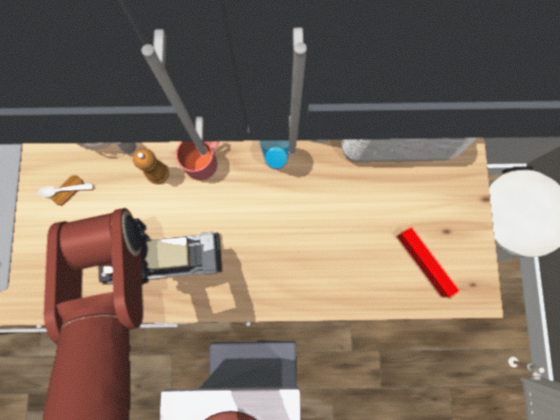

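```bash
python3 - <<'E'
from h import *
im=cv2.imread("pics/t14.png"); crop(im,120,220,230,290,7,"pics/t14c.png")
hy=np.array([-.0872,.9962]);hx=np.array([.9962,.0872])
for n,p in(("bot",at("side",222.4,151.4,.09)),("top",at("side",221.6,146,.118))):
    d=p[:2]-np.array([.4515,.189]); print(n,p.round(4),"holder dx",d@hx,"dy+.09",d@hy+.09)
E
```

```text
bot [0.4603 0.0863 0.09  ] holder dx -0.00014311379972038401 dy+.09 -0.013100244266996977
top [0.4611 0.0682 0.118 ] holder dx -0.0009852248189780592 dy+.09 -0.031190663221452253
```

View pics/t14c.png

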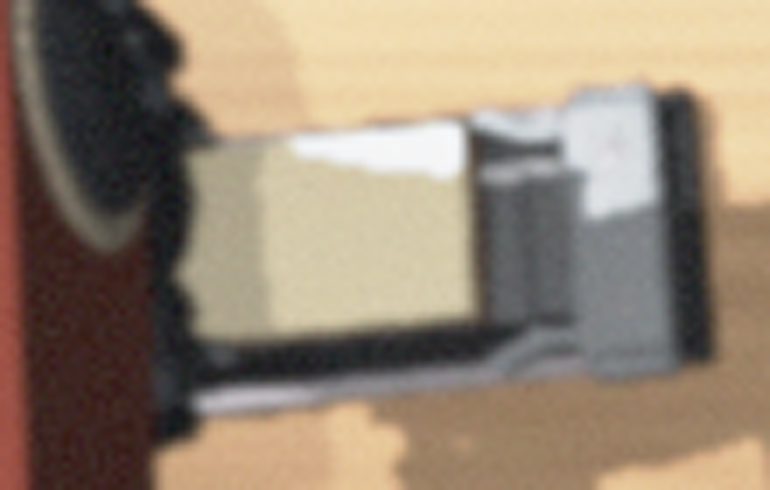

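```bash
python3 - <<'E'
from h import *
hy=np.array([-.0872,.9962]);hx=np.array([.9962,.0872])
a=at("top",120+467/7,220+120/7,.118);b=at("top",120+482/7,220+320/7,.118)
d=(a+b)[:2]/2-np.array([.4515,.189]);print(a,b,d@hx,d@hy+.09,np.linalg.norm(a-b),np.degrees(np.arctan2(*(a-b)[[1,0]])))
E
```

```text
[0.49140761 0.08411291 0.118     ] [0.42933902 0.07783415 0.118     ] -0.0005803086536759298 -0.01838972114391474 0.06238535650455543 5.776304603799764
```

```bash
python3 -m inch '0 -0.002 0.012 0 0 0 1; 0 0 0.02 0 0 0 1; 0 0 0.015 0 0 0 1; 0 0 0.008 0 0 0 1; 0 0 0.004 0 0 0 1; 0 0 0 0 0 0 1; 0 0 0 0 0 0 1'
python3 - <<'E'
from h import *
go([.4528,.174,-.009],[.9962,.0872])
im=grab_frame("side"); crop(im,160,80,280,210,5,"pics/s15c.png")
im=grab_frame("top"); crop(im,90,220,230,290,5,"pics/t15c.png")
E
```

```text
time: 15.88
tool_pos: [0.4547, 0.1751, 0.0008]
tool_rot: [-0.0, 0.999, 0.044, 0.0]
contact_force: [0.6, -0.1, -5.1]
gripper_width: 0.691
t 15.88 pos [0.4547 0.1751 0.0008] F [ 0.6 -0.1 -5.1] w 0.691
x [0.996 0.087 0.001] y [ 0.087 -0.996 -0.   ] z [ 0.001  0.    -1.   ] shift [-0.002   0.0009  0.0098]
turn z 0.0003019097313770505 or -3.141290743858416
```

View pics/s15c.png

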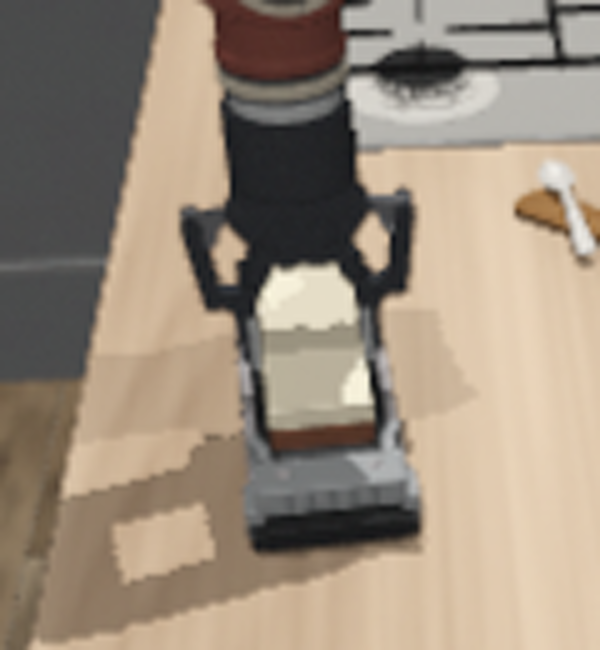

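View pics/t15c.png

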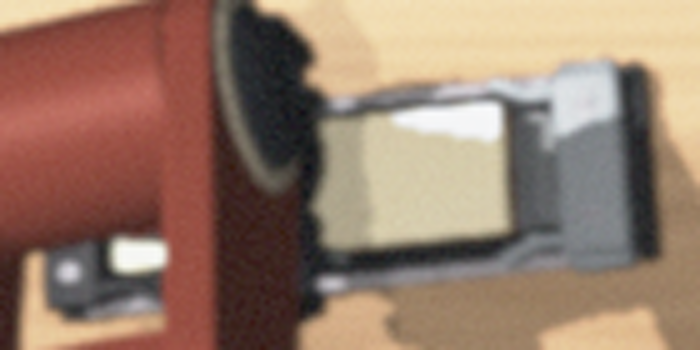

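```bash
python3 -m inch '-0.001 0 0.003 0 0 0 1; 0 0 0.003 0 0 0 1; 0 0 0 0 0 0 1; 0 0 0 0 0 0 1'
python3 -m inch '0 0 0.0015 0 0 0 1;0 0 0 0 0 0 1; 0 0 0.001 0 0 0 1; 0 0 0 0 0 0 1;0 0 0 0 0 0 1'
```

```text
time: 16.32
tool_pos: [0.453, 0.175, -0.0057]
tool_rot: [0.0, 0.999, 0.044, -0.0]
contact_force: [-0.3, -0.6, -5.5]
gripper_width: 0.688
time: 16.73
tool_pos: [0.4533, 0.1751, -0.008]
tool_rot: [-0.0, 0.999, 0.044, -0.0]
contact_force: [-0.4, 0.1, -5.7]
gripper_width: 0.693
```

```bash
python3 -m inch '0 0 0.001 0 0 0 1;0 0 0 0 0 0 1;0 0 0 0 0 0 1'
python3 -m inch '0 0 0.001 0 0 0 1;0 0 0 0 0 0 1;0 0 0 0 0 0 1'
```

```text
time: 16.98
tool_pos: [0.4536, 0.1752, -0.0086]
tool_rot: [-0.0, 0.999, 0.044, 0.0]
contact_force: [-0.2, -0.3, -3.2]
gripper_width: 0.687
time: 17.23
tool_pos: [0.4536, 0.1751, -0.0087]
tool_rot: [0.0, 0.999, 0.044, -0.0]
contact_force: [-6.1, -0.6, 5.8]
gripper_width: 0.692
```

```bash
python3 -m inch '0 0 -0.001 0 0 0 0.2; 0 0 0 0 0 0 0.1; 0 0 0 0 0 0 0; 0 0 0 0 0 0 0; 0 0 -0.01 0 0 0 0; 0 0 -0.025 0 0 0 0; 0 0 -0.035 0 0 0 0; 0 0 -0.035 0 0 0 0; 0 0 -0.01 0 0 0 0.5; 0 0 0 0 0 0 1'
python3 - <<'E'
from h import *
go([.4528,.174,-.009],[.9962,.0872])
im=grab_frame("side"); crop(im,160,80,280,210,5,"pics/s16c.png")
E
```

```text
time: 18.07
tool_pos: [0.4565, 0.1758, 0.1112]
tool_rot: [-0.001, 0.999, 0.044, 0.005]
contact_force: [-0.7, 1.0, -0.1]
gripper_width: 0.752
t 18.07 pos [0.4565 0.1758 0.1112] F [-0.7  1.  -0.1] w 0.752
x [0.996 0.088 0.009] y [ 0.088 -0.996 -0.001] z [ 0.009  0.002 -1.   ] shift [-0.005   0.0016  0.1202]
turn z 0.0007583643277038803 or -3.1408342892620893
```

View pics/s16c.png

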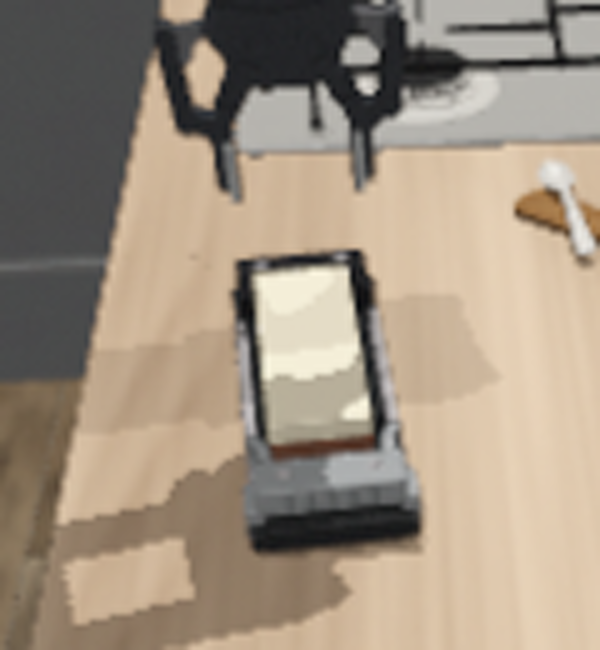

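```bash
python3 -m inch '-0.001 0.025 0 0 0 0 1; -0.001 0.035 0 0 0 0 1; -0.001 0.035 0 0 0 0 1; -0.001 0.035 0 0 0 0 1; 0 0.035 0 0 0 0 1; 0 0.021 0 0 0 0 1; 0 0 0.03 0 0 0 1; 0 0 0.03 0 0 0 1; 0 0 0 0 0 0 1; 0 0 0 0 0 0 1'
python3 - <<'E'
from h import *
go([.469,-.01,-.004],[.9962,.0872])
E
```

```text
time: 18.95
tool_pos: [0.4622, -0.01, 0.0425]
tool_rot: [-0.001, 0.999, 0.044, -0.004]
contact_force: [0.3, -0.6, 0.3]
gripper_width: -0.002
t 18.95 pos [ 0.4622 -0.01    0.0425] F [ 0.3 -0.6  0.3] w -0.002
x [ 0.996  0.088 -0.008] y [ 0.088 -0.996 -0.002] z [-0.008  0.002 -1.   ] shift [0.0071 0.0007 0.0464]
turn z 0.0004377133893508662 or -3.141154940200442
```

```bash
python3 -m inch '0.006 0 0.02 0 0 0 1; 0 0 0.015 0 0 0 1; 0 0 0.008 0 0 0 1; 0 0 0.0 0 0 0 1; 0 0 0 0 0 0 1; 0 0 0 0 0 0 1'
python3 - <<'E'
from h import *
go([.469,-.01,-.004],[.9962,.0872])
im=grab_frame("side"); crop(im,160,100,280,230,5,"pics/s17c.png")
im=grab_frame("top"); crop(im,90,220,250,290,5,"pics/t17c.png")
E
```

```text
time: 19.45
tool_pos: [0.4726, -0.0101, 0.0044]
tool_rot: [0.0, 0.999, 0.044, 0.001]
contact_force: [0.4, -0.5, 0.1]
gripper_width: -0.001
t 19.45 pos [ 0.4726 -0.0101  0.0044] F [ 0.4 -0.5  0.1] w -0.001
x [0.996 0.088 0.002] y [ 0.088 -0.996  0.001] z [ 0.002 -0.    -1.   ] shift [-0.0036 -0.0004  0.0084]
turn z 0.0010296161795982155 or -3.1405630374101947
```

View pics/s17c.png

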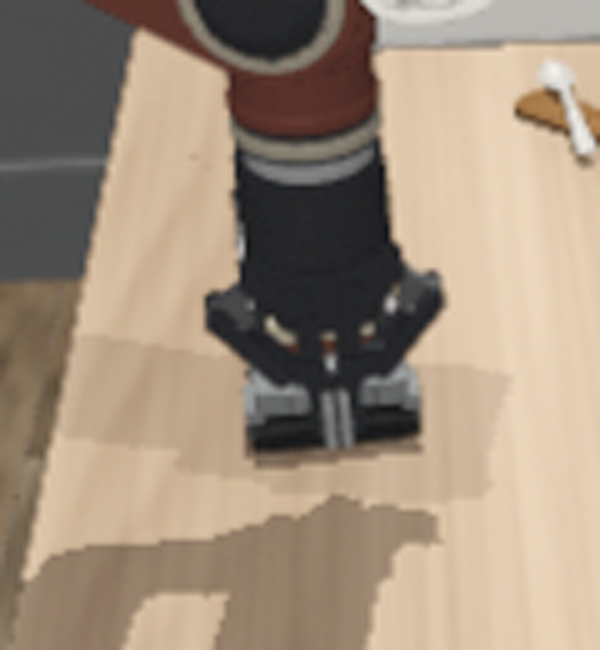

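View pics/t17c.png

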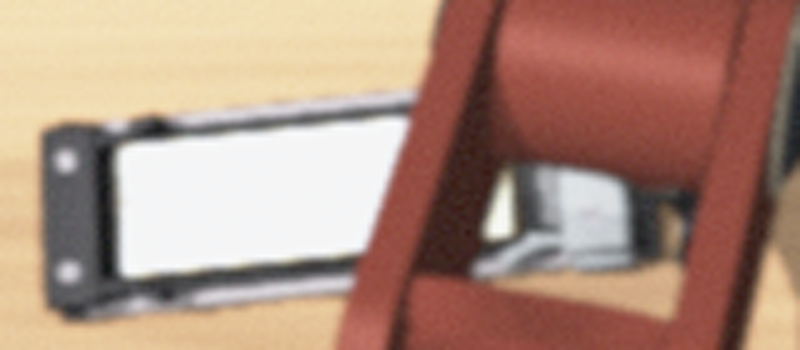

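```bash
python3 -m inch '-0.003 0 0.008 0 0 0 1; 0 -0.008 0 0 0 0 1; 0 -0.008 0 0 0 0 1; 0 -0.006 0 0 0 0 1; 0 -0.004 0 0 0 0 1; 0 -0.003 0 0 0 0 1; 0 0 0 0 0 0 1'
python3 -m inch '0 -0.003 0 0 0 0 1; 0 -0.003 0 0 0 0 1; 0 -0.003 0 0 0 0 1; 0 0 0 0 0 0 1'
```

```text
time: 20.13
tool_pos: [0.4661, 0.0193, -0.0049]
tool_rot: [-0.0, 0.999, 0.045, 0.0]
contact_force: [-0.7, 0.2, -0.0]
gripper_width: -0.004
time: 20.47
tool_pos: [0.4655, 0.0273, -0.0049]
tool_rot: [0.001, 0.999, 0.044, 0.0]
contact_force: [-0.8, -2.6, -0.2]
gripper_width: 0.003
```

```bash
python3 -m inch '0 -0.003 0 0 0 0 1; 0 -0.003 0 0 0 0 1; 0 -0.003 0 0 0 0 1; 0 -0.003 0 0 0 0 1; 0 0 0 0 0 0 1'
python3 - <<'E'
from h import *
go([.469,.06,-.004],[.9962,.0872])
im=grab_frame("top"); crop(im,90,220,250,290,5,"pics/t18c.png")
E
python3 -m inch '0 -0.003 0 0 0 0 1; 0 -0.003 0 0 0 0 1; 0 0 0 0 0 0 1'
```

```text
time: 20.88
tool_pos: [0.4644, 0.0388, -0.0048]
tool_rot: [0.001, 0.999, 0.044, 0.0]
contact_force: [0.1, -5.2, -0.7]
gripper_width: -0.0
t 20.88 pos [ 0.4644  0.0388 -0.0048] F [ 0.1 -5.2 -0.7] w -0.0
x [0.996 0.088 0.   ] y [ 0.088 -0.996  0.002] z [ 0.    -0.002 -1.   ] shift [ 0.0064 -0.0207 -0.0009]
turn z 0.001125381876129309 or -3.1404672717136637
time: 21.18
tool_pos: [0.4638, 0.0447, -0.0048]
tool_rot: [0.001, 0.999, 0.044, 0.0]
contact_force: [-0.8, -5.6, 1.4]
gripper_width: 0.003
```

View pics/t18c.png

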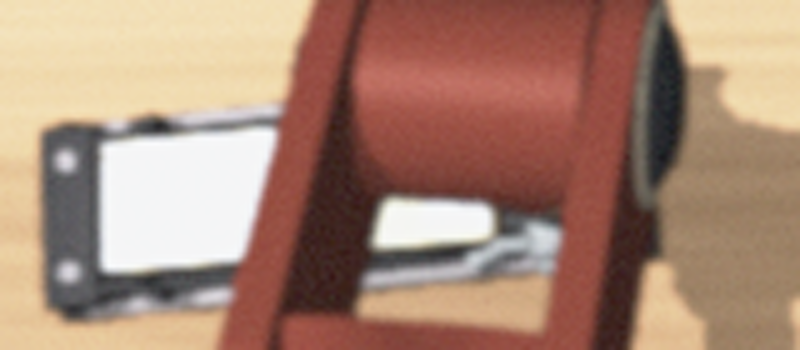

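```bash
python3 -m inch '0 -0.003 0 0 0 0 1; 0 -0.003 0 0 0 0 1; 0 -0.002 0 0 0 0 1; 0 0 0 0 0 0 1'
python3 -m inch '0 -0.002 0 0 0 0 1; 0 -0.002 0 0 0 0 1; 0 0 0 0 0 0 1'
python3 -m inch '0 -0.002 0 0 0 0 1; 0 -0.002 0 0 0 0 1; 0 0 0 0 0 0 1'
```

```text
time: 21.52
tool_pos: [0.463, 0.0535, -0.0049]
tool_rot: [0.0, 0.999, 0.044, 0.0]
contact_force: [-0.3, -3.3, 0.3]
gripper_width: -0.001
time: 21.77
tool_pos: [0.4628, 0.0565, -0.0048]
tool_rot: [0.001, 0.999, 0.044, 0.0]
contact_force: [-1.2, -9.1, 1.2]
gripper_width: -0.0
time: 22.02
tool_pos: [0.4627, 0.0565, -0.0047]
tool_rot: [0.006, 0.999, 0.045, -0.0]
contact_force: [0.2, -23.3, 0.9]
gripper_width: -0.0
```

```bash
python3 -m inch '0 -0.001 0 0 0 0 1; 0 0 0 0 0 0 1'
python3 -m inch '0 0.004 0 0 0 0 1; 0 0.015 0 0 0 0 1; 0 0.02 -0.01 0 0 0 1; 0 0.02 -0.03 0 0 0 1; 0 0.03 -0.03 0 0 0 1; 0 0.035 0 0 0 0 1; 0 0.035 0 0 0 0 1; 0 0.035 0 0 0 0 1; 0 0.035 0 0 0 0 1; 0 0 0 0 0 0 1'
python3 - <<'E'
from h import *
im=grab_frame("side"); crop(im,180,110,270,200,6,"pics/s19c.png"); cv2.imwrite("pics/s19.png",im)
im=grab_frame("top"); crop(im,92,224,232,290,5.5,"pics/t19c.png"); cv2.imwrite("pics/t19.png",im)
E
```

```text
time: 22.18
tool_pos: [0.4628, 0.0565, -0.0047]
tool_rot: [0.007, 0.999, 0.045, -0.0]
contact_force: [-0.5, -26.2, 1.1]
gripper_width: -0.002
time: 23.02
tool_pos: [0.4833, -0.1692, 0.0651]
tool_rot: [0.0, 0.999, 0.041, 0.001]
contact_force: [0.4, 0.4, -0.0]
gripper_width: -0.001
```

View pics/s19c.png

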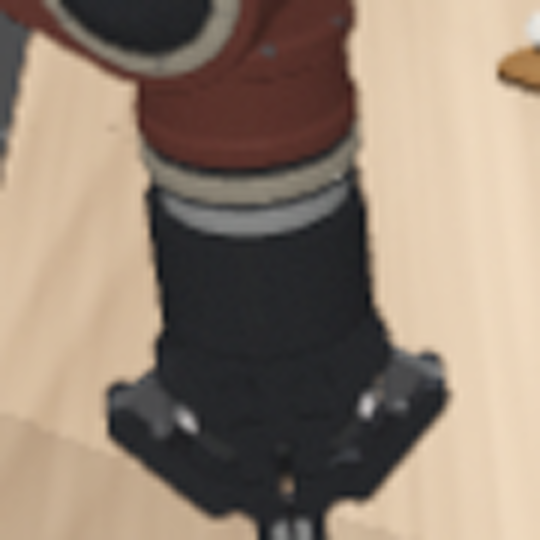

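View pics/t19c.png

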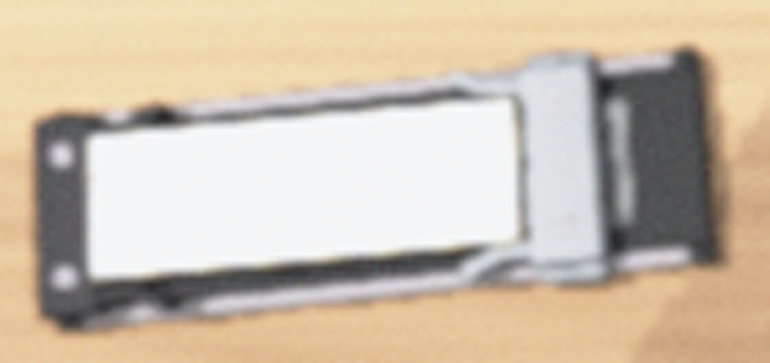

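```bash
python3 -m inch '-0.02 0.02 0 0 0 0 1; -0.02 0.035 0 0 0 0 1; -0.02 0.035 0 0 0 0 1; -0.02 0.035 0 0 0 0 1; -0.02 0.035 0 0 0 0 1; -0.01 0.02 0 0 0 0 1; 0 0 0 0 0 0 1'
python3 - <<'E'
from h import *
S=[];T=[]
for i in range(6): S.append(grab_frame("side").astype(float)); T.append(grab_frame("top").astype(float))
s=np.mean(S,0).astype(np.uint8); t=np.mean(T,0).astype(np.uint8)
cv2.imwrite("pics/s20.png",s);cv2.imwrite("pics/t20.png",t)
crop(s,190,110,260,195,7,"pics/s20c.png"); crop(t,170,225,230,285,10,"pics/t20c.png")
L=lambda x,y,z:at("top",x/5.5+92,y/5.5+224,z)
for a in (L(592,70,.04),L(606,260,.04),L(530,85,.04),L(535,255,.04)): print(a.round(4))
E
```

```text
time: 23.7
tool_pos: [0.3879, -0.3559, 0.0646]
tool_rot: [0.0, 0.999, 0.042, 0.0]
contact_force: [0.6, 0.2, -0.1]
gripper_width: -0.003
[0.5024 0.0707 0.04  ]
[0.4212 0.063  0.04  ]
[0.4962 0.0971 0.04  ]
[0.4237 0.0931 0.04  ]
```

View pics/s20c.png

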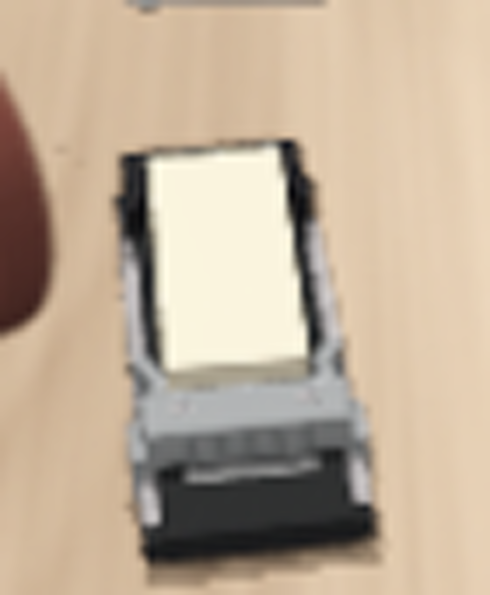

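View pics/t20c.png

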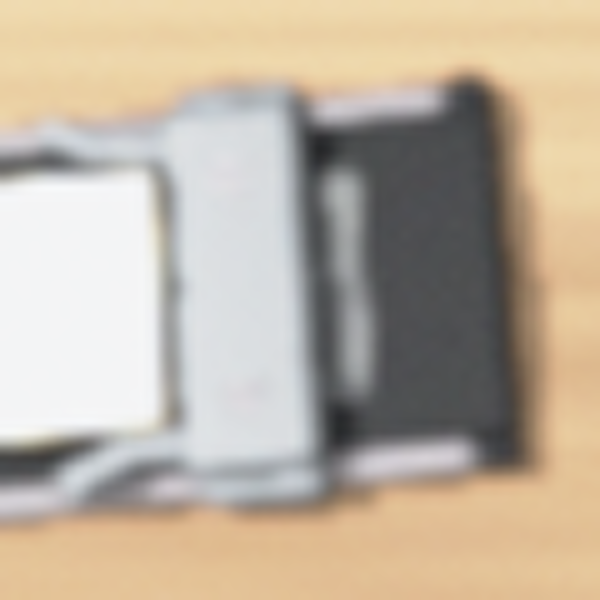

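View pics/s20.png

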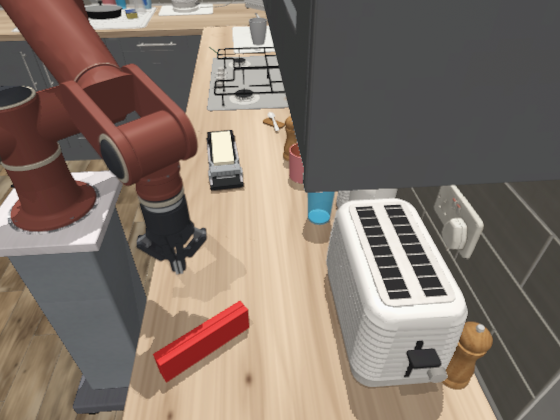

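```bash
python3 - <<'E'
from h import *
from scipy.optimize import least_squares
t=cv2.imread("pics/t20.png")
crop(t,95,230,155,285,10,"pics/t20L.png")
# subpixel stone contour by threshold
g=t.astype(int); m=((g.min(2)>205)&(g.max(2)-g.min(2)<40)).astype(np.uint8)
n,l,st,ct=cv2.connectedComponentsWithStats(m[225:290,95:235]); i=1+np.argmax(st[1:,4]); print(st[i])
c=cv2.findContours((l==i).astype(np.uint8),cv2.RETR_EXTERNAL,cv2.CHAIN_APPROX_NONE)[0][0]
r=cv2.minAreaRect(c); print(r); B=cv2.boxPoints(r)+[95,225]; print(B)
hy=np.array([-.0872,.9962]);hx=np.array([.9962,.0872])
W=np.array([at("top",*b,.05) for b in B]); ctr=W.mean(0); print("centre",ctr,[np.linalg.norm(W[i]-W[(i+1)%4]).round(4) for i in range(4)])
e=W[np.argsort(W[:,1])]; d=e[2:].mean(0)-e[:2].mean(0); print("axis deg",np.degrees(np.arctan2(d[1],d[0])))
p=ctr[:2]-.09*d[:2]/np.linalg.norm(d[:2])
for z in(.05,.04): print("near end mid px at z",z,proj("top",[*p,z]),"crop",(proj("top",[*p,z])-[170,225])*10)
f=ctr[:2]+.09*d[:2]/np.linalg.norm(d[:2]); print("far end",f,"in x/y offset from bed_mid",(ctr[:2]-[.4515,.189])@hx,(ctr[:2]-[.4515,.189])@hy)
E
```

```text
[  13   17   78   32 1979]
((51.29917907714844, 32.790985107421875), (25.35000991821289, 78.6755599975586), 84.80557250976562)
[[105.97541046 248.72950745]
 [184.3278656  241.60655975]
 [186.62294769 266.85246277]
 [108.27049255 273.97541046]]
centre [0.45363548 0.19130169 0.05      ] [np.float64(0.1825), np.float64(0.0591), np.float64(0.1805), np.float64(0.0591)]
axis deg 94.4440406915001
near end mid px at z 0.05 [185.14503008 254.19109966] crop [151.45030077 291.91099656]
near end mid px at z 0.04 [186.07873018 254.57579778] crop [160.78730177 295.75797776]
far end [0.44666179 0.2810311 ] in x/y offset from bed_mid 0.002328071511667899 0.0021067287631237005
```

View pics/t20L.png

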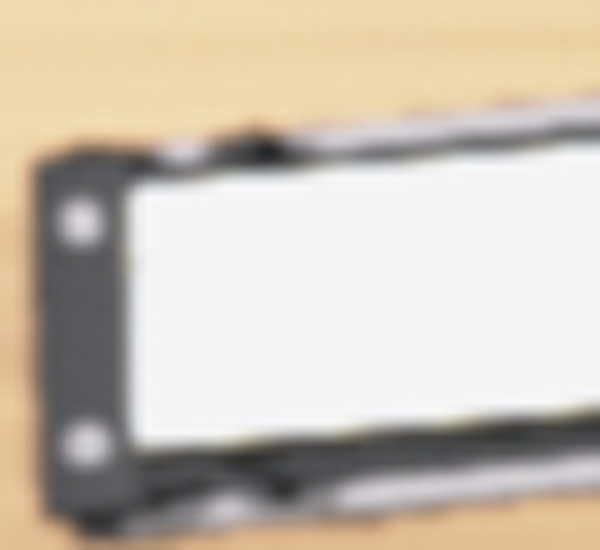

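```bash
python3 - <<'E'
from h import *
a=cv2.cvtColor(cv2.imread("pics/top0.png"),6); b=cv2.cvtColor(cv2.imread("pics/t20.png"),6)
up=lambda i:cv2.resize(i,None,fx=8,fy=8,interpolation=cv2.INTER_CUBIC)
A=up(a[225:285,180:235]);B=up(b[225:285,165:235])
# jaw patch in A: outer edge, x crop 195..217,  y 232..275
T=A[(231-225)*8:(276-225)*8,(203-180)*8:(213-180)*8]
# template over jaw's top left/right edges: use the whole jaw width
T=A[(231-225)*8:(276-225)*8,(200-180)*8:(216-180)*8]
r=cv2.matchTemplate(B,T,cv2.TM_CCOEFF_NORMED); _,v,_,p=cv2.minMaxLoc(r)
dx=(p[0]/8+165)-200; dy=(p[1]/8+225)-231; print(v,dx,dy)
p0=at("top",208,254,.04);p1=at("top",208+dx,254+dy,.04); print(p0,p1,np.linalg.norm(p1-p0))
# check robot-free test: holder static?
T=A[:, (0)*8:8] if 0 else up(a[240:290,98:112]); r=cv2.matchTemplate(up(b[235:295,92:118]),T,cv2.TM_CCOEFF_NORMED);print(cv2.minMaxLoc(r), "expect",(48,40))
# bystanders
for n,(x0,y0,x1,y1) in dict(mug=(175,135,220,182),tum=(262,142,292,170),mill=(130,145,170,186)).items():
    print(n,np.abs(a[y0:y1,x0:x1].astype(int)-b[y0:y1,x0:x1]).mean())
E
```

```text
0.9610298275947571 -13.875 1.75
[0.46127054 0.05018181 0.04      ] [0.45760355 0.08263557 0.04      ] 0.03266027352001152
(-0.250405490398407, 0.5837752223014832, (72, 0), (12, 38)) expect (48, 40)
mug 4.636406619385343
tum 5.780952380952381
mill 6.022560975609756
```

```bash
python3 - <<'E'
from h import *
s=cv2.imread("pics/s20.png"); t=cv2.imread("pics/t20.png")
for c in (219,224,229): print(c,[tuple(s[r,c]) [::-1] and tuple(int(v) for v in s[r,c]) for r in range(158,180)])
for r in (248,254,260): print(r,[(c,tuple(int(v) for v in t[r,c])) for c in range(182,192)])
# predicted side rows: stone end at E, z=.05,.04 ; jaw top face depth
E=np.array([.460,.0995])
for y in (0,.002,.004): print(y,[proj("side",[.460+.0872*y,.0995-y,z]).round(1) for z in(.05,.04)], [proj("top",[.460+.0872*y,.0995-y,z]).round(1) for z in(.05,.04)])
E
```

```text
219 [(222, 244, 250), (222, 244, 250), (223, 245, 250), (213, 235, 240), (160, 181, 189), (143, 163, 171), (139, 158, 165), (148, 156, 159), (180, 180, 177), (181, 180, 178), (181, 180, 178), (181, 181, 179), (179, 179, 177), (155, 154, 152), (110, 110, 108), (109, 108, 108), (108, 108, 106), (102, 102, 100), (76, 75, 75), (109, 109, 109), (135, 136, 136), (49, 49, 48)]
224 [(222, 244, 250), (222, 244, 250), (223, 245, 250), (213, 232, 237), (141, 161, 169), (142, 162, 170), (154, 167, 173), (180, 181, 180), (181, 180, 178), (181, 180, 178), (181, 180, 178), (181, 180, 178), (169, 168, 166), (122, 121, 119), (105, 105, 103), (104, 104, 102), (99, 99, 97), (86, 85, 84), (99, 99, 99), (127, 128, 128), (71, 71, 70), (49, 49, 48)]
229 [(222, 244, 250), (222, 244, 250), (215, 237, 243), (178, 199, 208), (143, 163, 171), (139, 157, 165), (147, 156, 158), (180, 180, 178), (181, 180, 178), (181, 180, 178), (181, 181, 179), (179, 179, 176), (153, 153, 151), (101, 100, 99), (94, 95, 93), (97, 97, 96), (93, 93, 91), (74, 74, 74), (110, 110, 110), (136, 137, 136), (49, 49, 48), (49, 49, 48)]
248
[... 327 characters left out ...]
27, 229, 227)), (186, (162, 168, 167)), (187, (155, 155, 152)), (188, (205, 201, 195)), (189, (224, 221, 218)), (190, (226, 223, 220)), (191, (227, 224, 220))]
260 [(182, (245, 244, 244)), (183, (245, 245, 244)), (184, (245, 244, 243)), (185, (232, 230, 229)), (186, (169, 170, 170)), (187, (161, 162, 160)), (188, (209, 205, 200)), (189, (226, 223, 220)), (190, (227, 224, 221)), (191, (227, 224, 220))]
0 [array([223.6, 160.9]), array([223.9, 163.8])] [array([186. , 254.4]), array([187. , 254.8])]
0.002 [array([223.7, 161.3]), array([224. , 164.2])] [array([186.9, 254.4]), array([187.8, 254.7])]
0.004 [array([223.7, 161.7]), array([224. , 164.6])] [array([187.8, 254.3]), array([188.7, 254.7])]
```

```bash
python3 - <<'E'
from h import *
go([.4675,.02,.064],[.9962,.0872])
E
```

```text
t 24.3 pos [ 0.3888 -0.3537  0.0645] F [-0.4 -0.3  0.1] w -0.0
x [0.996 0.089 0.   ] y [ 0.089 -0.996  0.   ] z [ 0. -0. -1.] shift [ 0.1115 -0.3653  0.0005]
turn z 0.001419609385436233 or -3.140173044204357
```

```bash
python3 -m inch '0.01 -0.03 0 0 0 0 1; 0.011 -0.036 0 0 0 0 1; 0.011 -0.036 0 0 0 0 1; 0.011 -0.036 0 0 0 0 1; 0.011 -0.036 0 0 0 0 1; 0.011 -0.036 0 0 0 0 1; 0.011 -0.036 0 0 0 0 1; 0.011 -0.036 0 0 0 0 1; 0.011 -0.036 0 0 0 0 1; 0.01 -0.035 0 0 0 0 1'
python3 -m inch '0.003 -0.01 0 0 0 0 1; 0 0 0.03 0 0 0 1; 0 0 0.025 0 0 0 1; 0 0 0.01 0 0 0 1; 0 0 0 0 0 0 1; 0 0 0 0 0 0 1'
python3 - <<'E'
from h import *
go([.464,.054,-.006],[.9962,.0872])
E
```

```text
time: 25.13
tool_pos: [0.4653, 0.009, 0.0648]
tool_rot: [0.0, 0.999, 0.044, 0.001]
contact_force: [1.0, -1.1, -0.9]
gripper_width: 0.004
time: 25.63
tool_pos: [0.4669, 0.0169, -0.0006]
tool_rot: [-0.0, 0.999, 0.044, -0.001]
contact_force: [0.3, -0.3, 0.9]
gripper_width: 0.0
t 25.63 pos [ 0.4669  0.0169 -0.0006] F [ 0.3 -0.3  0.9] w 0.0
x [ 0.996  0.087 -0.001] y [ 0.087 -0.996 -0.   ] z [-0.001  0.    -1.   ] shift [ 0.0003 -0.0373  0.0054]
turn z 7.031158779892359e-05 or -3.141522342001994
```

```bash
python3 -m inch '0 -0.01 0.003 0 0 0 1; 0 -0.01 0 0 0 0 1; 0 -0.008 0 0 0 0 1; 0 -0.005 0 0 0 0 1; 0 -0.003 0 0 0 0 1; 0 -0.002 0 0 0 0 1; 0 0 0 0 0 0 1'
python3 -m inch '0 -0.002 0 0 0 0 1;  0 0 0 0 0 0 1; 0 0 0 0 0 0 1'
python3 -m inch '0 -0.002 0 0 0 0 1;  0 0 0 0 0 0 1; 0 0 0 0 0 0 1'
python3 -m inch '0 -0.002 0 0 0 0 1;  0 0 0 0 0 0 1; 0 0 0 0 0 0 1'
```

```text
time: 26.22
tool_pos: [0.4639, 0.0555, -0.0033]
tool_rot: [0.0, 0.999, 0.044, 0.0]
contact_force: [-0.5, -0.6, 0.4]
gripper_width: 0.002
time: 26.47
tool_pos: [0.4638, 0.0565, -0.0034]
tool_rot: [0.0, 0.999, 0.044, 0.0]
contact_force: [-0.2, -3.7, 0.5]
gripper_width: -0.002
time: 26.72
tool_pos: [0.4638, 0.0565, -0.0034]
tool_rot: [0.003, 0.999, 0.044, 0.0]
contact_force: [-0.6, -10.4, 0.7]
gripper_width: -0.003
time: 26.97
tool_pos: [0.4638, 0.0566, -0.0033]
tool_rot: [0.005, 0.999, 0.045, -0.0]
contact_force: [-0.1, -17.9, 0.8]
gripper_width: -0.001
```

```bash
python3 -m inch '0 -0.002 0 0 0 0 1;  0 0 0 0 0 0 1; 0 -0.002 0 0 0 0 1; 0 0 0 0 0 0 1; 0 0 0 0 0 0 1'
```

```text
time: 27.38
tool_pos: [0.4638, 0.0565, -0.0032]
tool_rot: [0.009, 0.999, 0.045, -0.0]
contact_force: [0.5, -33.1, 0.0]
gripper_width: 0.0
```

```bash
python3 -m inch '0 0.006 0 0 0 0 1; 0 0.01 0 0 0 0 1; 0 0.02 -0.01 0 0 0 1; 0 0.02 -0.03 0 0 0 1; 0 0.03 -0.03 0 0 0 1; -0.02 0.03 0 0 0 0 1; -0.02 0.03 0 0 0 0 1; -0.02 0.03 0 0 0 0 1; -0.02 0.03 0 0 0 0 1; -0.02 0.03 0 0 0 0 1'
python3 -m inch '-0.01 0.02 0 0 0 0 1; 0 0 0 0 0 0 1; 0 0 0 0 0 0 1'
python3 - <<'E'
from h import *
s=grab_frame("side");t=grab_frame("top"); cv2.imwrite("pics/s22.png",s);cv2.imwrite("pics/t22.png",t)
crop(s,190,110,260,195,7,"pics/s22c.png"); crop(t,92,130,302,290,3.5,"pics/t22c.png")
o=cv2.imread("pics/t20.png").astype(int)
print(np.abs(o[225:290,95:225]-t[225:290,95:225]).mean())
E
```

```text
time: 28.22
tool_pos: [0.3832, -0.1793, 0.066]
tool_rot: [-0.0, 0.999, 0.044, 0.001]
contact_force: [0.7, 0.8, -0.1]
gripper_width: 0.001
time: 28.47
tool_pos: [0.3756, -0.1996, 0.0659]
tool_rot: [-0.001, 0.999, 0.042, 0.0]
contact_force: [-0.2, -1.2, -0.3]
gripper_width: 0.0
2.0671794871794873
```

View pics/t22c.png

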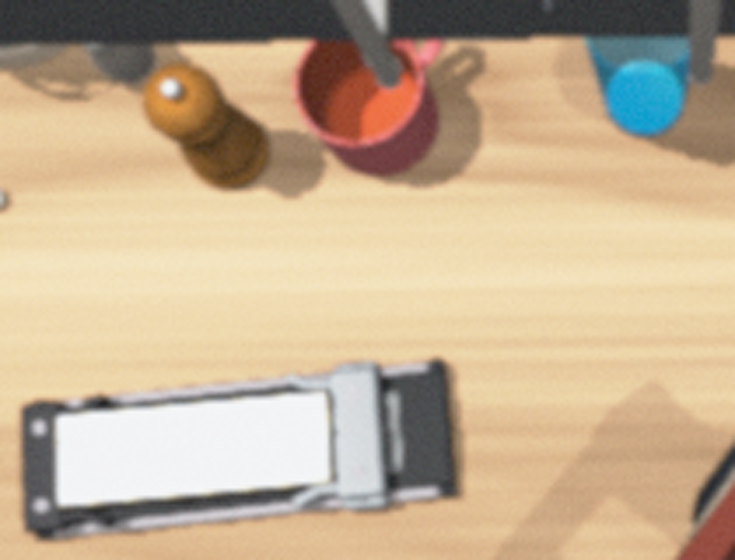

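View pics/s22c.png

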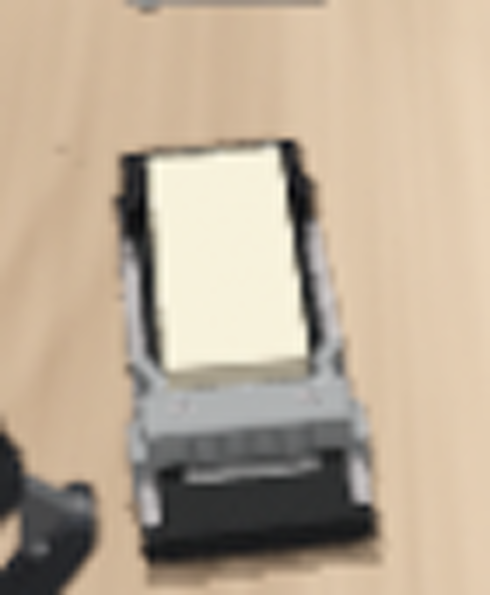

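The pictures show the stone cream side up, lying between both jaws. The mug, tumbler and mill are where they were, and the gripper is clear of everything.

```bash
python3 -c "
from plant import *
print(job_done())"
```

```text
the job is handed in; nothing more can be done
None
```

I toppled the stone cream side up, gripped it across its 60 mm width and laid it on the holder's bed. I then pushed the sliding jaw until it stopped hard, moved the arm clear and handed in after about 28.5 s of the 61 s allowed.

**Checks that agreed:**
- **Jaw:** On a second push, up to 33 N, it stopped at the same reading (tool y = 0.0565 m).
- **Height:** The stone met the bed within a millimetre of the expected height.
- **Angle:** The stone lies at about 94.4°, against about 95° for the holder.
- **Bystanders:** The mug, tumbler and pepper mill look unmoved in the last top picture, and the robot touches nothing.

**Checks that disagreed or stayed open:**
- **Tool height:** The reported tool height was off. Touching the worktop showed the real fingertips about 31 mm above the reading. My first push passed over the stone without touching it, and I corrected for this from then on.
- **Side camera:** It read about 6 mm off in y compared with the top camera and the arm, so I relied on the top camera.
- **Play at the sliding jaw:** Estimates from pixels ranged from 0 to about 3 mm. The jaw moved about 32.7 mm by the top camera, which reaches 0.043 only if it started near its 0.012 m limit. I took the hard stop as proof that the stone is held, but I could not read the joint value directly.
- **Centring:** The top camera put the stone about 2 mm off my estimate of the holder's centre line, which is inside the 4 mm limit and within my measuring error.

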